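Fetch the squat jar from behind two bottles and put it on the balance

TASK

The squat sample jar at the back of the open-topped metal lane has to be weighed, but two bottles stand in front of it: first stand both bottles in the side tray, then set the jar upright in the middle of the balance's round pan while both bottles are in the tray, and after that put each bottle back in the lane in the very place where it stood before. Keep the jar and the bottles upright all the time, and leave the barcode reader and the label roll alone.

Things in the scene. Friction and masses are not known exactly. Their poses are not given: they have to be found in the camera images.
- lane: Fixed open aluminium lane, dark floor. Origin at table level under its middle bay; x runs along the lane to its closed back, z up. Inside x -100 to +118 mm, y +-34 mm; walls 4 mm thick, floor top at z 4, side and back rims at z 45, front lip at z 13. Bays: rear x = +62 (the jar), middle x = 0 and front x = -64 (one bottle each, which one varies).
- tray: Fixed grey side tray, open on top, 180 mm (its x) x 116 mm (its y) outside, walls 4 mm thick and 18 mm high, floor 4 mm thick. Origin at the centre of its underside, z up. Empty at the start.
- balance: Fixed white bench balance, body 190 mm (its x) x 134 mm (its y), 46 mm high, with a dark display at its -x end and a round steel pan. Origin at the centre of its underside, z up.
- pan (a point): Centre of the top face of the balance's round steel pan, 110 mm in diameter, 57 mm above the table. The pan does not move.
- jar: Squat round sample jar with a wide screw cap, 44 mm in diameter, 34 mm high, about 80 g, loose. Origin at the centre of its underside, z along its axis, up. Starts in the lane's rear bay; the side walls leave no room for fingers, but with the bottles gone it can be gripped along the lane's x (30 mm free behind it).
- bottle: Tall round white wide-mouth bottle with a 37 mm wide cap, body 40 mm in diameter and straight to 77 mm above its base, 110 mm high, about 120 g, loose. Origin at the centre of its underside, z along its axis, up.
- dropper: Round brown dropper bottle with a thin black rubber bulb on top, body 33 mm in diameter and straight up to about 60 mm above its base, 102 mm high, about 70 g, loose. Origin at the centre of its underside, z along its axis, up.
- code_reader: Bystander, loose: black barcode reader lying on the table, 144x108x34 mm, origin under its centre. Leave alone.
- label_roll: Bystander, loose: white roll of labels lying flat, 79 mm in diameter, 30 mm high, origin under its centre. Leave alone.
Not all that is in view belongs to the job. There is more than one size of the bottle; the one meant has the size given above.

How it is judged:
On the way, in this order (a step that is already met when the one before it is completed fails the run):
1. both bottles stand released and upright in the side tray, the jar still at the back of the lane (moved less than 20 mm) (x of dropper in the frame of tray between -0.075 and 0.075 m and y of dropper in the frame of tray between -0.045 and 0.045 m and z of each of dropper, bottle in the frame of tray below 0.012 m and contact force between the fingers and dropper below 0.1 N and linear speed of each of dropper, bottle below 0.02 m/s and angle between each of dropper, bottle's own z axis and vertical below 0.15 rad and x of bottle in the frame of tray between -0.075 and 0.075 m and y of bottle in the frame of tray between -0.045 and 0.045 m and contact force between the fingers and bottle below 0.1 N and distance of jar from where it was at the start of the episode below 0.02 m), for 0.2 s.
2. the jar stands released and upright in the middle of the pan (within 15 mm), both bottles still standing in the tray (horizontal distance between jar and pan below 0.015 m and z of jar in the frame of pan between -0.004 and 0.006 m and contact force between the fingers and jar below 0.1 N and linear speed of each of jar, dropper, bottle below 0.02 m/s and angle between each of jar, dropper, bottle's own z axis and vertical below 0.15 rad and x of dropper in the frame of tray between -0.075 and 0.075 m and y of dropper in the frame of tray between -0.045 and 0.045 m and z of each of dropper, bottle in the frame of tray below 0.012 m and contact force between the fingers and dropper below 0.1 N and x of bottle in the frame of tray between -0.075 and 0.075 m and y of bottle in the frame of tray between -0.045 and 0.045 m and contact force between the fingers and bottle below 0.1 N), for 0.2 s.
At the end, for the whole second after the job is handed in: The jar stands upright on the pan, its axis within 15 mm of the pan's centre; both bottles stand upright in the lane, each within 15 mm of where it stood at the start; everything is released and at rest (horizontal distance between jar and pan below 0.015 m and z of jar in the frame of pan between -0.004 and 0.006 m and contact force between the fingers and jar below 0.1 N and linear speed of each of jar, dropper, bottle below 0.02 m/s and angle between each of jar, dropper, bottle's own z axis and vertical below 0.15 rad and contact force between the fingers and dropper below 0.1 N and contact force between the fingers and bottle below 0.1 N and distance of each of dropper, bottle from where it was at the start of the episode below 0.015 m); the robot touches nothing.
It fails at once if the jar or a bottle is tipped by more than 0.6 rad (angle between any of jar, dropper, bottle's own z axis and vertical above 0.6 rad).
It fails at once if a bystander (barcode reader, label roll) is moved by more than 30 mm (distance of any of code_reader, label_roll from where it was at the start of the episode above 0.03 m).
It also fails if it takes over 136 s, if anything falls off the work surface, if the arm or the gripper's body presses on something with over 40 N, if the wrist force passes 120 N, or if a joint passes its speed limit or range.

ROBOT

A 6-joint arm with a two-finger parallel gripper is mounted at the origin on the work surface; the furniture and walls round the work are solid. World frame = base frame: x ahead of the robot, y to its left, z up, the work surface at z = 0. Lengths are in m, angles in rad, forces in N, time in s.
With the tool pointing down it reaches from about 0.35 to 0.8 m from the base axis. Payload 7.3 kg.
Tool frame: the origin (TCP) lies midway between the tips of the shut fingers; the grasp point (between the pads) lies 19 mm behind it; z points along the fingers, y is the line along which they close (so a half turn about z gives the same grasp; the last joint's range is limited). The gripper opens to 85 mm and grips with 20 to 120 N. Pads are 22 mm wide; open, the fingers measure 114 mm over their backs; the gripper's body (76 mm by 85 mm) begins 54 mm behind the grasp point. The pads swing forward as they close: fully open they stand 13 mm farther back than shut.
Start: joints at [1.142, 0.342, 1.524, -0, 1.275, -0.146], TCP at [0.146, 0.504, 0.231] pointing down, gripper open.
Joint ranges: [-2.53, 2.53], [-0.77, 2.02], [0.04, 2.7], [-1, 4.14], [0.28, 2.66], [-3.11, 3.11]. Speed limits (rad/s): [2.57, 2.57, 3.14, 3.14, 3.14, 3.14].

INTERFACE

Orientations are given as a rotation vector (axis times angle).
In Python, from rig import * gives the robot as it stands.
- The arm moves only by the shell command python3 -m jog 'ROWS' [FORCE]. ROWS is JSON, a list that holds one entry, the list of rows, each a list of 7 numbers: the turn, a rotation vector about the tool's x, y, z in rad, then the shift along the tool's x, y, z in cm, then the opening, from 0 (shut) to 1 (fully open). In form: [[[ax, ay, az, tx, ty, tz, hand], ...]]. A call has 1 to 12 rows; each row is the pose to reach, as a shift and turn from the pose commanded when the call began, along the tool's axes at that moment; what a row does not reach only later rows make up. A row lasts 1/12 s, in which the tool goes at most 41.7 mm and 7.16 degrees, less where a joint would pass 70% of its speed; a pose out of reach is approached as far as the arm can. A call with a gripper value outside its range is refused whole. The fingers move at their own pace and stop on an object; FORCE is the grip in N (left out, the last holds). Time passes only in rows, so rows that repeat a pose let the fingers close. It gives the time, the measured TCP pose, the force, the opening and the grip force at its end, in the units of the state.
- state(): the state, without advancing time (a new reading comes with each control period).
- grab_frame(name): name is "scene" or "side" or "wrist"; returns a dict with "frame" (480x640x3 uint8, blue, green, red), "K" (3x3 intrinsics, pixels), "R" (3x3) and "t" (3): a world point X has camera coordinates R X + t; the wrist camera has in their place "mount" (4x4, takes a point from camera to tool coordinates, whose origin is the TCP and whose axes are the flange's). Camera axes: x right, y down, z forward; pixel columns grow to the right and rows downward; lengths in m; the calibration is good to about 2 mm. The wrist camera is an equidistant fisheye: a pixel r from the principal point sees the ray r / f radians off the axis. A picture is of the moment at which its call begins: read the wrist's pose just before it. There is no depth.
- sign_off(): hands the job in; it is judged then, once.
The state is a dict: "t": time; "joint_positions": joint angles; "qd": joint speeds; "tau": joint torques, N m; "tool_pos": TCP position; "eef_rot": TCP orientation; "ft_force": force on the tool from outside, world axes, zero at the start; "wrist_torque": the same for the moment, N m; "width": opening from 0.0 (shut) to 1.0 (fully open); "gripper_force": force on a finger pad.
Only numpy, scipy, OpenCV 4.12 (cv2) and the standard library are available. Lean on these libraries where they do the work, as an engineer would, in place of code of your own. Each camera call takes 0.05 s, during which the arm holds its last target. There are 200 camera calls.

## Working session

There is one attempt and no reset: what is moved stays moved. The work goes in short steps, Python scripts to look and compute and a shell command to move; the robot and the scene stay as the last step left them, time stands still between calls to the robot, and variables do not carry over. Pictures are saved under pics/ and viewed, at most 14 in all, crops included, and the job is handed in when it is done.

```bash
mkdir -p pics; ls; python3 - <<'E'
from rig import *
import cv2,pickle
d={}
s=state();print(s['tool_pos'],s['eef_rot'],s['t'])
for n in("scene","side","wrist"):
    f=grab_frame(n);d[n]=f;cv2.imwrite(f"pics/{n}0.png",f['frame'])
    print(n,f['K'].tolist() if hasattr(f['K'],'tolist') else f['K'],{k:f[k] for k in f if k not in('frame','K')})
pickle.dump((s,d),open('f0.pkl','wb'))
E
```

```text
pics
[0.14630212 0.50377859 0.23064229] [-4.42732854e-01 -3.10978740e+00  2.28128735e-03] 0.0
scene [[483.7877376455901, 0.0, 326.00902741069484], [0.0, 483.7877376455901, 239.6329469643914], [0.0, 0.0, 1.0]] {'R': array([[-0.67624896, -0.73662153, -0.00872103],
       [-0.50182635,  0.46929953, -0.72658672],
       [ 0.5393122 , -0.48697707, -0.68701942]]), 't': array([0.32617233, 0.31358186, 1.34810303])}
side [[605.60495940861, 0.0, 317.80182451932114], [0.0, 605.60495940861, 253.2551639662931], [0.0, 0.0, 1.0]] {'R': array([[ 0.95277403, -0.30367344,  0.00202227],
       [-0.1203567 , -0.38371572, -0.91557442],
       [ 0.27881161,  0.87209213, -0.4021435 ]]), 't': array([-0.46337843,  0.13608672,  1.59095883])}
wrist [[371.64829954431775, 0.0, 323.5876394451547], [0.0, 371.64829954431775, 234.47867198662644], [0.0, 0.0, 1.0]] {'mount': array([[ 8.58675177e-04, -9.50844912e-01, -3.09666299e-01,
         7.99310568e-02],
       [ 9.99999522e-01,  6.71821183e-04,  7.10045020e-04,
        -1.23242259e-03],
       [-4.67102315e-04, -3.09666761e-01,  9.50845034e-01,
        -1.42456968e-01],
       [ 0.00000000e+00,  0.00000000e+00,  0.00000000e+00,
         1.00000000e+00]])}
```

View pics/scene0.png

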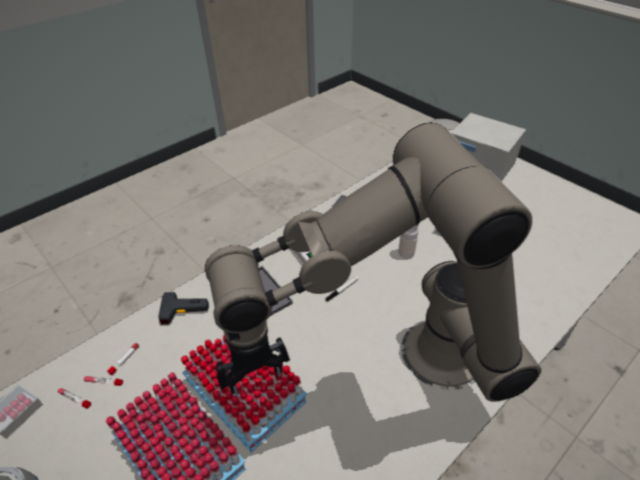

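View pics/side0.png

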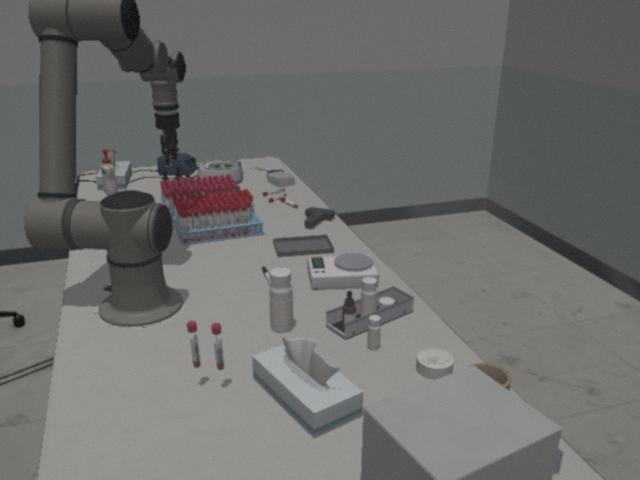

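The side view shows the lane (327–413, 290–333) with the dropper in front (349,310), the bottle in the middle (369,295) and the jar at the back (386,303). The balance is at (342,270), the tray at (303,245) and the label roll at (435,360). There is a bigger bottle at (281,300) and a smaller one at (374,332). In the scene view the arm hides most of this.

```bash
cat > h.py <<'E'
import numpy as np,cv2,pickle
from scipy.spatial.transform import Rotation as Rot
def ray(f,px,tool=None):
    K=f['K'];u=(px[0]-K[0,2])/K[0,0];v=(px[1]-K[1,2])/K[1,1]
    if 'mount' in f:
        th=np.hypot(u,v);d=np.array([np.sin(th)*u/th,np.sin(th)*v/th,np.cos(th)])
        T=np.eye(4);T[:3,:3]=Rot.from_rotvec(tool[1]).as_matrix();T[:3,3]=tool[0]
        M=T@f['mount'];return M[:3,3],M[:3,:3]@d
    R=np.array(f['R']);return -R.T@f['t'],R.T@np.array([u,v,1.])
def onz(f,px,z,tool=None):
    o,d=ray(f,px,tool);return o+d*(z-o[2])/d[2]
def proj(f,X,tool=None):
    K=f['K']
    if 'mount' in f:
        T=np.eye(4);T[:3,:3]=Rot.from_rotvec(tool[1]).as_matrix();T[:3,3]=tool[0]
        c=(np.linalg.inv(T@f['mount'])@np.append(X,1))[:3];r=np.hypot(c[0],c[1]);th=np.arctan2(r,c[2])
        c=np.array([c[0]/r*th,c[1]/r*th,1])
    else: c=np.array(f['R'])@X+f['t'];c=c/c[2]
    return K[0,0]*c[0]+K[0,2],K[1,1]*c[1]+K[1,2]
E
python3 - <<'E'
from h import *
s,d=pickle.load(open('f0.pkl','rb'));f=d['side']
print(ray(f,(320,240))[0],ray(d['scene'],(320,240))[0])
for n,p,z in[('lane rim L',(327,318),.045),('lane rim back',(413,293),.045),('drop base',(349,331),.004),('bottletop',(369,282),.11),('jar top',(386,301),.038),('pan',(353,262),.057),('tray',(303,243),.018),('roll',(435,357),.03),('reader',(320,215),.02),('big',(281,325),0),('small',(374,346),0),('tissue',(305,385),.05),('box',(460,430),.1),('racks',(210,215),.05)]: print(n,onz(f,p,z).round(3))
print(Rot.from_rotvec(s['eef_rot']).as_matrix().round(3))
E
```

```text
[ 0.01429608 -1.47595979  0.76532836] [-0.34911107  0.74959701  1.15686194]
lane rim L [ 0.418 -0.285  0.045]
lane rim back [ 0.67  -0.23   0.045]
drop base [ 0.472 -0.293  0.004]
bottletop [ 0.535 -0.257  0.11 ]
jar top [ 0.592 -0.237  0.038]
pan [ 0.581 -0.028  0.057]
tray [0.512 0.236 0.018]
roll [ 0.597 -0.492  0.03 ]
reader [0.642 0.462 0.02 ]
big [ 0.324 -0.21   0.   ]
small [ 0.507 -0.368  0.   ]
tissue [ 0.291 -0.53   0.05 ]
box [ 0.479 -0.791  0.1  ]
racks [0.257 0.496 0.05 ]
[[-0.96   0.279 -0.001]
 [ 0.279  0.96  -0.001]
 [ 0.    -0.002 -1.   ]]
```

View pics/wrist0.png

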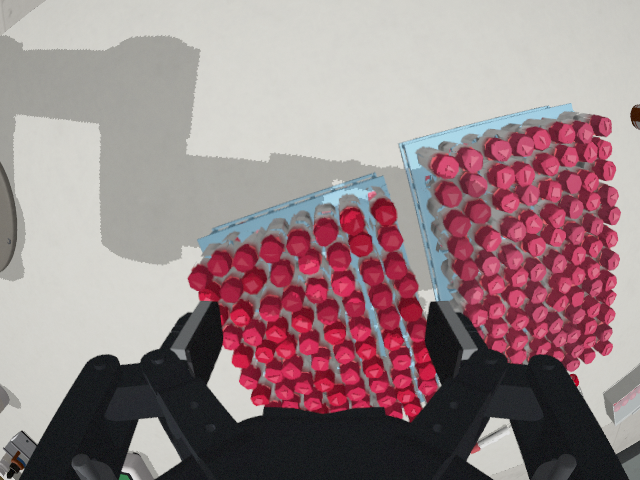

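The wrist view shows only tube racks under the gripper. I'll raise the arm and swing out over the tray, then look down at it.

```bash
python3 -m jog '[[[0.1,0,0.1,-3,-1,-4,1],[0,0,0.2,-7,-2.5,-8,1],[0,0,0.3,-11,-4,-12,1],[0,0,0.4,-15,-5.4,-12,1],[0,0,0.5,-19,-6.8,-12,1],[0,0,0.6,-23,-8.2,-12,1],[0,0,0.7,-27,-9.6,-12,1],[0,0,0.8,-31,-11,-12,1],[0,0,0.9,-35,-12.4,-12,1],[0,0,1.0,-39,-14,-12,1],[0,0,1.05,-41.8,-14.9,-12,1],[0,0,1.05,-41.8,-14.9,-12,1]]]'
cat > look.py <<'E'
import sys,cv2,pickle
from rig import *
tag=sys.argv[1]
d={}
for n in sys.argv[2:]:
    s=state();f=grab_frame(n);d[n]=(f,(s['tool_pos'],s['eef_rot']));cv2.imwrite(f"pics/{n}_{tag}.png",f['frame'])
pickle.dump(d,open(f'{tag}.pkl','wb'));print(s['t'],s['tool_pos'],s['eef_rot'],s['joint_positions'])
E
python3 look.py a wrist
```

```text
t: 1.15
tool_pos: [0.5087, 0.2417, 0.3506]
eef_rot: [1.948, 2.464, -0.001]
ft_force: [-0.6, 0.3, -1.3]
width: 0.999
gripper_force: 0.0
1.15 [0.50870519 0.24170015 0.35064588] [ 1.94807435e+00  2.46429668e+00 -1.39229379e-03] [ 3.07897023e-01  3.57617967e-01  1.17749706e+00 -7.40692165e-04
  1.60704739e+00  7.49406631e-02]
```

View pics/wrist_a.png

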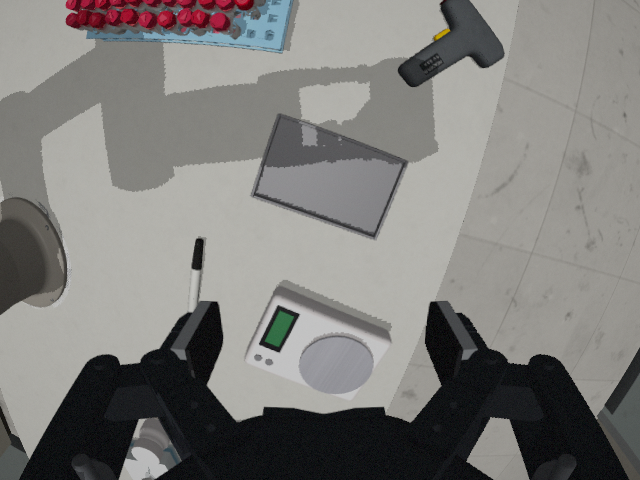

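The wrist view shows the tray with rim corners (279,115), (406,161), (375,237) and (254,194). The pan is centred near (337,364), the balance display is at (279,328) and the reader is at (450,50).

```bash
python3 - <<'E'
from h import *
f,t=pickle.load(open('a.pkl','rb'))['wrist']
c=np.array([onz(f,p,.018,t) for p in[(279,115),(406,161),(375,237),(254,194)]]);print(c.round(3))
print('tray c',c.mean(0).round(4),np.linalg.norm(c[0]-c[1]),np.linalg.norm(c[1]-c[2]),np.linalg.norm(c[2]-c[3]),np.linalg.norm(c[3]-c[0]));e=c[1]-c[0]+c[2]-c[3];print('yaw',np.degrees(np.arctan2(e[1],e[0])))
# pan ellipse: mid-grey blob
g=f['frame'].astype(int);hsv=cv2.cvtColor(f['frame'],cv2.COLOR_BGR2HSV)
print(f['frame'][364,337],f['frame'][330,365],f['frame'][340,300])
ref=f['frame'][364,337].astype(int)
m=(abs(g-ref).max(2)<14).astype(np.uint8);m[:325]=0;m[:,:290]=0;m[:,385:]=0;m[400:]=0
m=cv2.morphologyEx(m,cv2.MORPH_OPEN,np.ones((5,5)))
k=max(cv2.findContours(m,0,1)[0],key=cv2.contourArea);print(cv2.contourArea(k),cv2.boundingRect(k))
P=np.array([onz(f,p[0],.057,t)[:2] for p in cv2.convexHull(k)])
A=np.c_[2*P,np.ones(len(P))];x=np.linalg.lstsq(A,(P**2).sum(1),rcond=None)[0];print('pan',x[:2],'r',np.sqrt(x[2]+x[:2]@x[:2]))
print(Rot.from_rotvec(t[1]).as_matrix().round(3))
E
```

```text
[[0.434 0.309 0.018]
 [0.606 0.29  0.018]
 [0.594 0.18  0.018]
 [0.423 0.201 0.018]]
tray c [0.5144 0.2449 0.018 ] 0.17339650033442974 0.11049540262005189 0.17213991977953194 0.10842858947912976
yaw -6.559940839524912
[158 152 152] [113 113 115] [193 193 192]
3159.5 (300, 338, 73, 56)
pan [ 0.58740508 -0.01527818] r 0.05391859043423544
[[-0.231  0.973 -0.   ]
 [ 0.973  0.231 -0.001]
 [-0.001 -0.001 -1.   ]]
```

```bash
python3 -m jog '[[[0,0,0.11,-4,-1,0,1],[0,0,0.22,-8,-2,0,1],[0,0,0.33,-12,-3,0,1],[0,0,0.45,-16,-4,0,1],[0,0,0.56,-20,-5,0,1],[0,0,0.68,-24,-6,0,1],[0,0,0.8,-28,-7,0,1],[0,0,0.91,-32,-8,0,1],[0,0,1.02,-36,-9,0,1],[0,0,1.13,-40,-10,0,1],[0,0,1.25,-44,-11.2,0,1],[0,0,1.36,-47.7,-12.2,0,1]]]'
python3 look.py b wrist scene side
```

```text
t: 2.2
tool_pos: [0.4995, -0.2499, 0.351]
eef_rot: [-3.065, -0.69, 0.001]
ft_force: [0.9, 0.2, 0.1]
width: 1.001
gripper_force: 0.0
2.3 [ 0.49920299 -0.25280638  0.34975266] [-3.06587698 -0.68517286  0.00336515] [-6.04875092e-01  3.50964849e-01  1.18956377e+00 -1.51686393e-03
  1.60258002e+00  5.26133119e-01]
```

View pics/wrist_b.png

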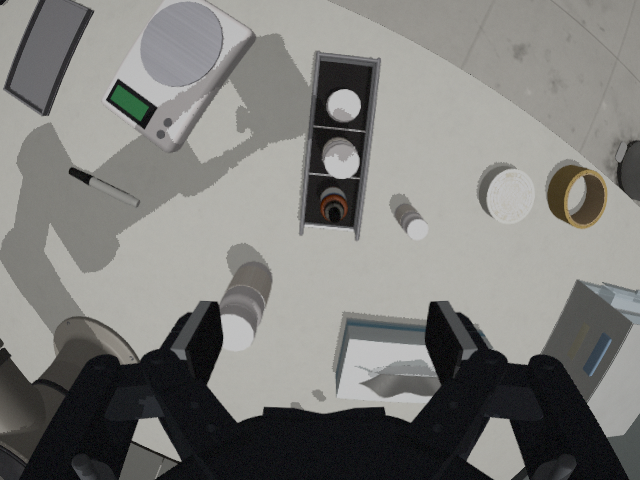

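The wrist view shows the lane with corners (317,53), (380,60), (302,236) and (357,240). The jar cap is at (344,105), the bottle cap at (341,158) and the dropper bulb tip at (335,213). Decoys: the small bottle at (410,220) and the big one at (240,320).

```bash
cat > lane.py <<'E'
from h import *
D=pickle.load(open('b.pkl','rb'));f,t=D['wrist']
bl,br=[onz(f,p,.045,t) for p in[(317,52),(381,59)]]
fl,fr=[onz(f,p,.045,t) for p in[(303,219),(360,222)]]
print('lane',bl.round(4),br.round(4),fl.round(4),fr.round(4),'w',np.linalg.norm(bl-br),np.linalg.norm(fl-fr))
def fit(f,t,c,r,z,lo,hi=256,rad=26):
    g=cv2.cvtColor(f['frame'],cv2.COLOR_BGR2GRAY);m=((g>=lo)&(g<hi)).astype(np.uint8)
    k=np.zeros_like(m);cv2.circle(k,c,rad,1,-1);m&=k
    m=cv2.morphologyEx(m,cv2.MORPH_OPEN,np.ones((3,3)))
    q=max(cv2.findContours(m,0,1)[0],key=cv2.contourArea)
    P=np.array([onz(f,p[0],z,t)[:2] for p in cv2.convexHull(q)])
    x=np.linalg.lstsq(np.c_[2*P,np.ones(len(P))],(P**2).sum(1),rcond=None)[0]
    return x[:2].round(4),np.sqrt(x[2]+x[:2]@x[:2]).round(4)
for lo in(130,160,190,210): print(lo,'jar',fit(f,t,(344,105),22,.038,lo),'bottle',fit(f,t,(341,158),18,.114,lo))
print('bulb',onz(f,(335,213),.106,t).round(4))
for n in('scene','side'):
    F,_=D[n]
    for nm,X in(('jar',(.59,-.237,.038)),('bot',(.535,-.257,.114)),('dr',(.475,-.285,.106))): print(n,nm,np.round(proj(F,np.array(X)),1))
E
python3 lane.py
python3 - <<'E'
import cv2
a=cv2.imread('pics/wrist_b.png')[40:250,280:430];b=cv2.imread('pics/side_b.png')[260:360,320:420]
cv2.imwrite('pics/crop1.png',cv2.hconcat([cv2.resize(a,(400,560),interpolation=2),cv2.resize(b,(400,560),interpolation=2)]))
E
```

```text
lane [ 0.6393 -0.1753  0.045 ] [ 0.6655 -0.2469  0.045 ] [ 0.446  -0.2472  0.045 ] [ 0.4733 -0.3136  0.045 ] w 0.0761714844808064 0.07177199464575637
130 jar (array([ 0.5955, -0.2318]), np.float64(0.0195)) bottle (array([ 0.5377, -0.2526]), np.float64(0.0181))
160 jar (array([ 0.5954, -0.2319]), np.float64(0.0192)) bottle (array([ 0.5368, -0.253 ]), np.float64(0.017))
190 jar (array([ 0.5955, -0.2319]), np.float64(0.0181)) bottle (array([ 0.5367, -0.2535]), np.float64(0.0158))Traceback (most recent call last):
  File "lane.py", line 14, in <module>
    for lo in(130,160,190,210): print(lo,'jar',fit(f,t,(344,105),22,.038,lo),'bottle',fit(f,t,(341,158),18,.114,lo))
                                               ~~~^^^^^^^^^^^^^^^^^^^^^^^^^^
  File "lane.py", line 10, in fit
    q=max(cv2.findContours(m,0,1)[0],key=cv2.contourArea)
ValueError: max() iterable argument is empty
```

View pics/crop1.png

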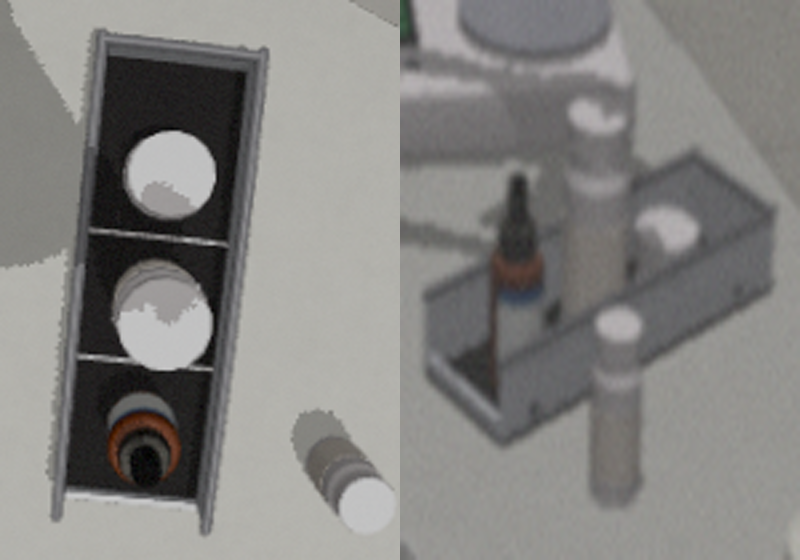

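View pics/scene_b.png

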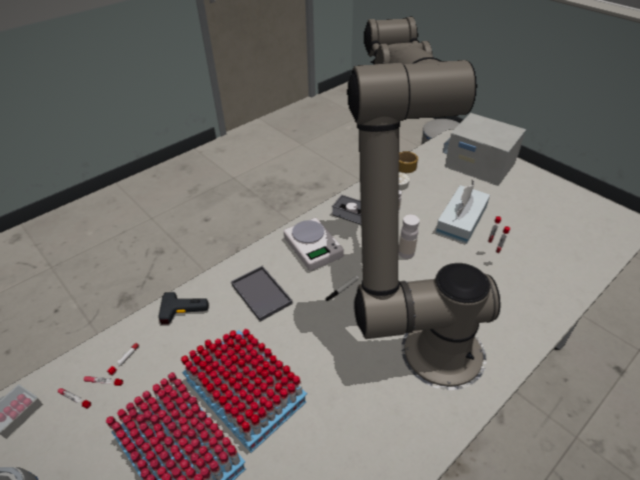

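The crop shows the wall ends at the front at about (300,234) and (358,239) in full-image pixels, and everything standing upright. The scene view now shows tray, balance and lane clear of the arm, with the dropper hidden behind it.

```bash
python3 - <<'E'
from h import *
D=pickle.load(open('b.pkl','rb'));f,t=D['wrist']
bl,br=[onz(f,p,.045,t) for p in[(315.5,51),(380.5,58)]]
fl,fr=[onz(f,p,.045,t) for p in[(299.5,234.5),(359,240)]]
fm=(fl+fr)/2;bm=(bl+br)/2;e=bm-fm;L=np.linalg.norm(e);e/=L;n=np.array([-e[1],e[0],0])
print('len',L,'w',np.linalg.norm(bl-br),np.linalg.norm(fl-fr),'yaw',np.degrees(np.arctan2(e[1],e[0])))
for a,b in((fl,bl),(fr,br)): print(np.degrees(np.arctan2(*(b-a)[1::-1])))
o=bm-.122*e;o[2]=0
print('origin',o,'mid jar',o+.062*e,'front',o-.064*e)
for nm,X in(('jar',(.5955,-.2318,0)),('bot',(.5372,-.2528,0)),('bulb',onz(f,(335,213),.106,t)),('bulb1',onz(f,(334.7,213),.1,t))):
    d=np.array(X)-o;print(nm,np.round(X,4),'lane xy',(d@e).round(4),(d@n).round(4))
# two-view check, side rays
F,_=D['side']
s=lambda x,y:(320+x/4,260+y*100/560)
for nm,p,z in(('bot',s(597,118),.114),('bulb',s(518,180),.105),('jar',s(667,229),.038)): print('side',nm,onz(F,p,z).round(4))
E
```

```text
len 0.22833077978266686 w 0.07733527988366833 0.07624360257411858 yaw 19.970315493335576
20.107376377799177
19.833493476150892
origin [ 0.53838278 -0.25115257  0.        ] mid jar [ 0.59665471 -0.22997751  0.        ] front [ 0.47823112 -0.2730107   0.        ]
jar [ 0.5955 -0.2318  0.    ] lane xy 0.0603 -0.0013
bot [ 0.5372 -0.2528  0.    ] lane xy -0.0017 -0.0011
bulb [ 0.4838 -0.2714  0.106 ] lane xy -0.0582 -0.0004
bulb1 [ 0.4823 -0.272   0.1   ] lane xy -0.0598 -0.0004
side bot [ 0.7652 -0.3331  0.114 ]
side bulb [ 0.7001 -0.3554  0.105 ]
side jar [ 0.8361 -0.3131  0.038 ]
```

```bash
python3 - <<'E'
from h import *
D=pickle.load(open('b.pkl','rb'));F,_=D['side'];f,t=D['wrist']
s=lambda x,y:(320+(x-400)/4,260+y*100/560)
for nm,p,z in(('bot',s(597,118),.114),('bulb',s(518,180),.105),('jar',s(667,229),.038)): print('side',nm,onz(F,p,z).round(4))
# triangulate bulb tip
a,u=ray(f,(335,213),t);b,v=ray(F,s(518,180))
k=np.linalg.lstsq(np.c_[u,-v],b-a,rcond=None)[0];print((a+k[0]*u).round(4),(b+k[1]*v).round(4))
# shoulder ring of dropper (blue/orange band centre) in wrist crop
for z in(.064,.07): print(onz(f,(280+145/2.667,40+445/2.667),z,t).round(4))
# move numbers
R=Rot.from_rotvec(t[1]).as_matrix();print(R.round(3), 'tool y az',np.degrees(np.arctan2(R[1,1],R[0,1])))
E
```

```text
side bot [ 0.5339 -0.2604  0.114 ]
side bulb [ 0.4742 -0.2844  0.105 ]
side jar [ 0.5941 -0.237   0.038 ]
[ 0.4819 -0.2726  0.0974] [ 0.4792 -0.2714  0.0978]
[ 0.4809 -0.2734  0.064 ]
[ 0.4822 -0.2726  0.07  ]
[[ 0.904  0.428 -0.   ]
 [ 0.428 -0.904  0.   ]
 [-0.    -0.    -1.   ]] tool y az -64.6398329995426
```

```bash
python3 -m jog '[[[0,0,0.05,-1.3,0.5,4,0.55],[0,0,0.094,-2.58,0.96,8,0.55],[0,0,0.094,-2.58,0.96,12,0.55],[0,0,0.094,-2.58,0.96,15,0.55],[0,0,0.094,-2.58,0.96,17,0.55],[0,0,0.094,-2.58,0.96,17,0.55],[0,0,0.094,-2.58,0.96,17,0.55],[0,0,0.094,-2.58,0.96,17,0.55]]]'
cat > go.py <<'E'
# usage: go.py x y z az : shift (cm, tool axes) and z-turn from the present pose; az = azimuth of tool y (deg)
import sys,numpy as np
from rig import *
from scipy.spatial.transform import Rotation as Rot
s=state();R=Rot.from_rotvec(s['eef_rot']).as_matrix();a=list(map(float,sys.argv[1:]))
y=np.array([np.cos(np.radians(a[3])),np.sin(np.radians(a[3])),0]);z=np.array([0,0,-1.])
G=np.c_[np.cross(y,z),y,z]
print('t',round(s['t'],2),s['tool_pos'].round(4),'turn',Rot.from_matrix(R.T@G).as_rotvec().round(3),'shift cm',(100*R.T@(np.array(a[:3])-s['tool_pos'])).round(2),'az',np.degrees(np.arctan2(R[1,1],R[0,1])).round(2),'w',round(s['width'],3),'gf',round(s['gripper_force'],1),s['joint_positions'].round(2))
E
python3 go.py .480 -.2725 .045 -70; python3 look.py c wrist
```

```text
t: 3.02
tool_pos: [0.4822, -0.2674, 0.1831]
eef_rot: [3.09, 0.557, 0.003]
ft_force: [0.7, -0.6, 1.1]
width: 0.547
gripper_force: 0.0
t 3.02 [ 0.4822 -0.2674  0.1831] turn [ 0.002 -0.002  0.007] shift cm [-0.41  0.38 13.81] az -69.57 w 0.547 gf 0.0 [-0.65  0.43  1.53  0.    1.18  0.57]
3.0167 [ 0.48218665 -0.2673603   0.18306062] [3.09003659 0.55678066 0.00309772] [-6.45420354e-01  4.30456045e-01  1.52744799e+00  2.47705534e-04
  1.18103220e+00  5.68736389e-01]
```

View pics/wrist_c.png

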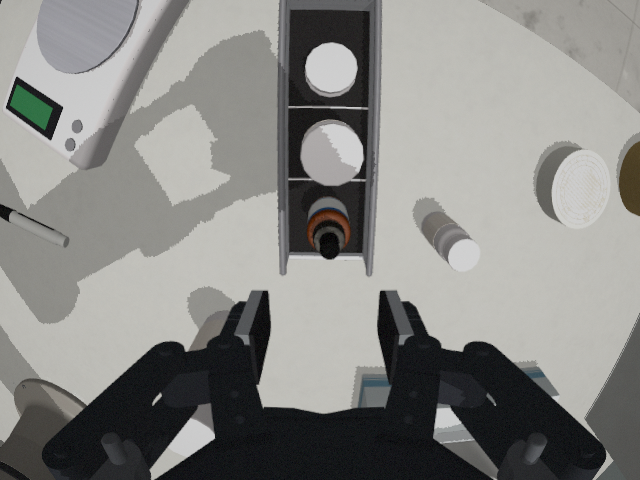

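The dropper bulb is at (330,245), the bottle cap at (332,152) and the jar at (331,68). The fingers straddle the lane line.

```bash
python3 - <<'E'
from h import *
f,t=pickle.load(open('c.pkl','rb'))['wrist']
for nm,p,z in(('bulb',(330,245),.106),('ring',(329,229),.064),('bottle',(332,152),.114),('jar',(331,68),.038),('lipfrontL',(283,274),.045),('lipfrontR',(371,274),.045)): print(nm,onz(f,p,z,t).round(4))
E
python3 go.py .480 -.2715 .046 -70
```

```text
bulb [ 0.4839 -0.2719  0.106 ]
ring [ 0.4817 -0.2728  0.064 ]
bottle [ 0.5391 -0.252   0.114 ]
jar [ 0.5943 -0.2325  0.038 ]
lipfrontL [ 0.4267 -0.2532  0.045 ]
lipfrontR [ 0.4521 -0.3216  0.045 ]
t 3.07 [ 0.4823 -0.2677  0.1834] turn [ 0.003 -0.002  0.007] shift cm [-0.38  0.24 13.74] az -69.59 w 0.552 gf 0.0 [-0.65  0.43  1.53  0.    1.18  0.57]
```

```bash
python3 -m jog '[[[0,0,0.007,-0.2,0.43,3,0.55],[0,0,0.007,-0.2,0.43,6,0.55],[0,0,0.007,-0.2,0.43,9,0.55],[0,0,0.007,-0.2,0.43,11,0.55],[0,0,0.007,-0.2,0.43,12.5,0.55],[0,0,0.007,-0.2,0.43,13.3,0.55],[0,0,0.007,-0.2,0.43,13.7,0.55],[0,0,0.007,-0.2,0.43,13.7,0.55],[0,0,0.007,-0.2,0.43,13.7,0.55]]]' 30
python3 -m jog '[[[0,0,0,0,0,0,0.4],[0,0,0,0,0,0,0.3],[0,0,0,0,0,0,0.2],[0,0,0,0,0,0,0.1],[0,0,0,0,0,0,0.1],[0,0,0,0,0,0,0.1],[0,0,0,0,0,0,0.1]]]' 30
python3 go.py .482 -.2725 .25 -70
```

```text
t: 3.82
tool_pos: [0.4816, -0.2729, 0.0456]
eef_rot: [3.093, 0.544, 0.003]
ft_force: [0.3, -0.3, -0.3]
width: 0.548
gripper_force: 0.0
t: 4.4
tool_pos: [0.4815, -0.2728, 0.0457]
eef_rot: [3.093, 0.543, 0.003]
ft_force: [0.2, 2.6, 6.4]
width: 0.363
gripper_force: 29.6
t 4.4 [ 0.4815 -0.2728  0.0457] turn [ 0.002 -0.002 -0.001] shift cm [  0.09   0.03 -20.43] az -70.07 w 0.363 gf 29.6 [-0.65  0.6   1.67  0.    0.87  0.57]
```

```bash
python3 -m jog '[[[0,0,0,0,0,-0.5,0.1],[0,0,0,0,0,-1.5,0.1],[0,0,0,0,0,-3,0.1],[0,0,0,0,0,-5,0.1],[0,0,0,0,0,-7,0.1],[0,0,0,0,0,-8,0.1],[0,0,0,0,0,-8,0.1]]]'
python3 look.py d side wrist
python3 - <<'E'
import cv2
b=cv2.imread('pics/side_d.png')[200:360,270:430];a=cv2.imread('pics/wrist_d.png')[150:350,220:420]
cv2.imwrite('pics/crop2.png',cv2.hconcat([cv2.resize(a,(400,400)),cv2.resize(b,(400,400),interpolation=2)]))
E
```

```text
t: 4.98
tool_pos: [0.482, -0.2734, 0.1272]
eef_rot: [3.09, 0.543, 0.006]
ft_force: [0.8, -0.3, 0.5]
width: 0.365
gripper_force: 29.9
5.0333 [ 0.4812367  -0.27279987  0.12547306] [3.09228824e+00 5.43221481e-01 2.96176119e-03] [-6.54298308e-01  4.95869142e-01  1.59554694e+00  8.09837992e-05
  1.04746289e+00  5.68666772e-01]
```

View pics/crop2.png

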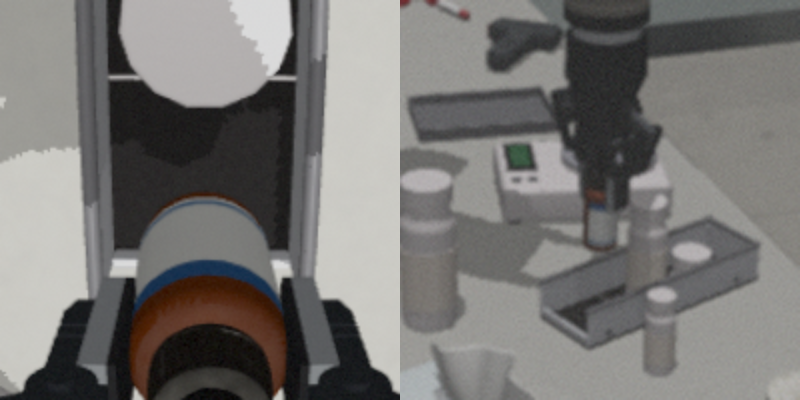

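Dropper is held and upright. Carrying it to the tray.

```bash
python3 -m jog '[[[0,0,0,0,0,-2,0.1],[0,0,0,0,0,-5,0.1],[0,0,0,0,0,-8,0.1],[0,0,-0.05,0.9,-2.5,-8,0.1],[0,0,-0.15,2.1,-6,-8,0.1],[0,0,-0.25,3.4,-9.8,-8,0.1],[0,0,-0.36,4.7,-13.6,-8,0.1],[0,0,-0.47,6,-17.4,-8,0.1],[0,0,-0.58,7.3,-21.2,-8,0.1],[0,0,-0.69,8.7,-25,-8,0.1],[0,0,-0.8,10,-28.5,-8,0.1],[0,0,-0.9,11,-31,-8,0.1]]]'
python3 go.py .474 .2495 .2 -6.6
```

```text
t: 6.08
tool_pos: [0.4772, 0.0594, 0.203]
eef_rot: [-2.542, -1.843, 0.003]
ft_force: [0.8, -0.6, 0.1]
width: 0.367
gripper_force: 30.0
t 6.08 [0.4772 0.0594 0.203 ] turn [-0.003 -0.    -0.201] shift cm [17.97 -6.21  0.31] az -18.11 w 0.367 gf 30.0 [-0.04  0.29  1.68  0.    1.17  0.28]
```

```bash
python3 -m jog '[[[0,0,-0.05,3,-1,0,0.1],[0,0,-0.1,6.5,-2.2,0,0.1],[0,0,-0.15,10,-3.4,0,0.1],[0,0,-0.2,13.5,-4.6,0,0.1],[0,0,-0.2,16.5,-5.6,2,0.1],[0,0,-0.2,17.9,-6.1,5,0.1],[0,0,-0.2,17.9,-6.1,8,0.1],[0,0,-0.2,17.9,-6.1,9,0.1],[0,0,-0.2,17.9,-6.1,9,0.1],[0,0,-0.2,17.9,-6.1,9,0.1]]]'
python3 go.py .474 .2495 .0465 -6.6
```

```text
t: 6.92
tool_pos: [0.4774, 0.2451, 0.1141]
eef_rot: [-2.354, -2.08, 0.002]
ft_force: [-0.2, -1.1, 0.3]
width: 0.367
gripper_force: 30.0
t 6.92 [0.4774 0.2451 0.1141] turn [-0.001  0.001 -0.008] shift cm [ 0.4  -0.39  6.76] az -7.08 w 0.367 gf 30.0 [ 0.33  0.49  1.65 -0.    1.01  0.46]
```

```bash
python3 -m jog '[[[0,0,-0.008,0.2,-0.2,2.5,0.1],[0,0,-0.008,0.4,-0.4,4.5,0.1],[0,0,-0.008,0.4,-0.4,5.7,0.1],[0,0,-0.008,0.4,-0.4,6.2,0.1],[0,0,-0.008,0.4,-0.4,6.5,0.1],[0,0,-0.008,0.4,-0.4,6.65,0.1],[0,0,-0.008,0.4,-0.4,6.75,0.1],[0,0,-0.008,0.4,-0.4,6.75,0.1],[0,0,-0.008,0.4,-0.4,6.75,0.1]]]'
python3 go.py .474 .2495 .0460 -6.6
```

```text
t: 7.67
tool_pos: [0.4745, 0.2502, 0.0476]
eef_rot: [2.345, 2.09, 0.002]
ft_force: [-0.2, -0.1, 0.2]
width: 0.36
gripper_force: 30.0
t 7.67 [0.4745 0.2502 0.0476] turn [ 0.001 -0.001  0.   ] shift cm [-0.07 -0.04  0.16] az -6.6 w 0.36 gf 30.0 [0.34 0.58 1.72 0.   0.85 0.46]
```

```bash
python3 -m jog '[[[0,0,0,0,0,0.05,0.1],[0,0,0,0,0,0.1,0.1],[0,0,0,0,0,0.15,0.1],[0,0,0,0,0,0.2,0.1],[0,0,0,0,0,0.2,0.1]]]'; python3 -m jog '[[[0,0,0,0,0,0,0.4],[0,0,0,0,0,0,0.45],[0,0,0,0,0,0,0.5],[0,0,0,0,0,0,0.55],[0,0,0,0,0,0,0.55],[0,0,0,0,0,-1,0.55],[0,0,0,0,0,-3,0.55],[0,0,0,0,0,-6,0.55],[0,0,0,0,0,-10,0.55],[0,0,0,0,0,-13,0.55],[0,0,0,0,0,-15,0.55],[0,0,0,0,0,-15,0.55]]]'
python3 go.py .538 -.2525 .18 -70; python3 look.py e wrist; python3 - <<'E'
import cv2
a=cv2.imread('pics/wrist_e.png')[0:440,140:520];cv2.imwrite('pics/crop3.png',a)
E
```

```text
t: 8.08
tool_pos: [0.4742, 0.2503, 0.0457]
eef_rot: [2.345, 2.09, 0.002]
ft_force: [-2.3, 0.1, 7.7]
width: 0.363
gripper_force: 30.6
t: 9.08
tool_pos: [0.4762, 0.2509, 0.2006]
eef_rot: [2.343, 2.088, 0.014]
ft_force: [0.2, 0.2, 1.1]
width: 0.549
gripper_force: 0.0
t 9.08 [0.4762 0.2509 0.2006] turn [ 0.005 -0.009  1.107] shift cm [-49.31  11.89   1.94] az -6.59 w 0.549 gf 0.0 [0.34 0.39 1.54 0.   1.2  0.46]
9.0833 [0.4761971  0.25089239 0.20055627] [2.34258328 2.08774806 0.01433281] [3.42462999e-01 3.86961885e-01 1.54497943e+00 4.22361185e-05
 1.19980865e+00 4.57362410e-01]
```

View pics/crop3.png

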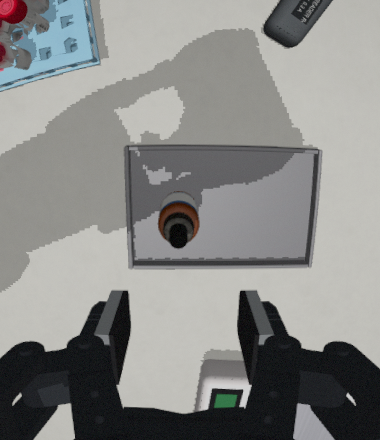

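The dropper stands upright in the left half of the tray (crop 178,225). Next, the bottle.

```bash
python3 -m jog '[[[0,0,0.08,-3,0.7,0,0.65],[0,0,0.18,-7,1.7,0,0.65],[0,0,0.28,-11,2.7,0,0.65],[0,0,0.38,-15,3.7,0,0.65],[0,0,0.49,-19,4.6,0,0.65],[0,0,0.6,-23,5.6,0,0.65],[0,0,0.71,-27,6.5,0,0.65],[0,0,0.82,-31,7.5,0,0.65],[0,0,0.93,-35,8.5,0,0.65],[0,0,1.03,-39,9.4,0,0.65],[0,0,1.107,-43,10.4,0,0.65],[0,0,1.107,-46.5,11.3,0,0.65]]]'
python3 -m jog '[[[0,0,0,-0.2,-2.5,0,0.65],[0,0,0,-0.2,-2.5,0,0.65],[0,0,0,-0.2,-2.5,0,0.65]]]'
python3 go.py .538 -.2522 .052 -70; python3 look.py f wrist; python3 - <<'E'
from h import *
f,t=pickle.load(open('f.pkl','rb'))['wrist']
for X in((.538,-.2522,.114),(.5345,-.2535,.114)):print(proj(f,np.array(X),t))
g=cv2.cvtColor(f['frame'],cv2.COLOR_BGR2GRAY);p=np.array(proj(f,np.array((.538,-.2522,.114)),t)).astype(int)
cv2.imwrite('pics/f_crop.png',cv2.resize(f['frame'][100:400,200:450],(500,600)))
E
```

```text
t: 10.13
tool_pos: [0.532, -0.2272, 0.1936]
eef_rot: [-3.094, -0.537, 0.003]
ft_force: [1.0, 0.4, -0.4]
width: 0.65
gripper_force: 0.0
t: 10.38
tool_pos: [0.5215, -0.2018, 0.1935]
eef_rot: [-3.092, -0.544, 0.003]
ft_force: [0.6, 0.3, 0.4]
width: 0.651
gripper_force: 0.0
t 10.38 [ 0.5215 -0.2018  0.1935] turn [-0.002  0.002 -0.001] shift cm [-0.15  5.34 14.14] az -70.04 w 0.651 gf 0.0 [-0.51  0.44  1.48  0.    1.22  0.72]
10.3833 [ 0.52152528 -0.2017601   0.19353176] [-3.09206145 -0.54417546  0.00343655] [-5.06291203e-01  4.37577745e-01  1.48477802e+00  1.96276998e-04
  1.22220275e+00  7.16023394e-01]
(np.float64(405.1146078861127), np.float64(245.8824445356844))
(np.float64(404.73425514927726), np.float64(251.30251277229115))
```

View pics/f_crop.png

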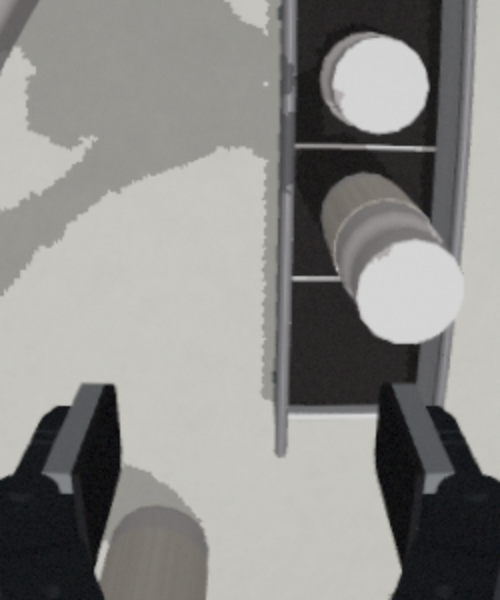

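The bottle cap centre is at (405,245.5), against a predicted (405.1,245.9), so the bottle's position is confirmed.

```bash
python3 -m jog '[[[0,0,0,-0.15,2.5,0,0.65],[0,0,0,-0.15,5.34,0,0.65],[0,0,0,-0.15,5.34,2,0.65],[0,0,0,-0.15,5.34,5,0.65],[0,0,0,-0.15,5.34,8,0.65],[0,0,0,-0.15,5.34,11,0.65],[0,0,0,-0.15,5.34,12.5,0.65],[0,0,0,-0.15,5.34,13.5,0.65],[0,0,0,-0.15,5.34,14,0.65],[0,0,0,-0.15,5.34,14.15,0.65],[0,0,0,-0.15,5.34,14.15,0.65]]]' 40
python3 -m jog '[[[0,0,0,0,0,0,0.5],[0,0,0,0,0,0,0.4],[0,0,0,0,0,0,0.3],[0,0,0,0,0,0,0.2],[0,0,0,0,0,0,0.2],[0,0,0,0,0,0,0.2]]]' 40
python3 go.py .554 .240 .20 -6.6
```

```text
t: 11.35
tool_pos: [0.5399, -0.2529, 0.0539]
eef_rot: [3.093, 0.546, 0.002]
ft_force: [1.0, -0.6, -0.6]
width: 0.654
gripper_force: 0.0
t: 11.85
tool_pos: [0.54, -0.2529, 0.0547]
eef_rot: [3.093, 0.545, 0.003]
ft_force: [-0.7, 1.2, 6.4]
width: 0.455
gripper_force: 40.0
t 11.85 [ 0.54   -0.2529  0.0547] turn [ 2.000e-03 -1.000e-03 -1.107e+00] shift cm [ 18.19 -45.82 -14.57] az -70.01 w 0.455 gf 40.0 [-0.57  0.65  1.53  0.    0.95  0.66]
```

```bash
python3 -m jog '[[[0,0,0,0,0,-0.5,0.2],[0,0,0,0,0,-1.5,0.2],[0,0,0,0,0,-3.5,0.2],[0,0,0,0,0,-6.5,0.2],[0,0,0,0,0,-10,0.2],[0,0,0,0,0,-13,0.2],[0,0,0,0,0,-15,0.2],[0,0,0,0,0,-15,0.2]]]'
python3 -m jog '[[[0,0,-0.08,1.1,-2.7,0,0.2],[0,0,-0.18,2.5,-6.3,0,0.2],[0,0,-0.28,3.9,-9.9,0,0.2],[0,0,-0.38,5.3,-13.5,0,0.2],[0,0,-0.48,6.8,-17.1,0,0.2],[0,0,-0.58,8.2,-20.7,0,0.2],[0,0,-0.68,9.6,-24.3,0,0.2],[0,0,-0.78,11,-27.9,0,0.2],[0,0,-0.88,12.5,-31.5,0,0.2],[0,0,-0.98,13.9,-35.1,0,0.2],[0,0,-1.06,15.2,-38.3,0,0.2],[0,0,-1.1,16.2,-40.8,0,0.2]]]'
python3 go.py .556 .240 .0547 -6.6
```

```text
t: 12.52
tool_pos: [0.5413, -0.254, 0.2096]
eef_rot: [3.087, 0.544, 0.012]
ft_force: [1.1, -0.2, -0.1]
width: 0.458
gripper_force: 40.2
t: 13.52
tool_pos: [0.5513, 0.1888, 0.2029]
eef_rot: [-2.346, -2.088, 0.001]
ft_force: [0.8, -0.1, -0.8]
width: 0.455
gripper_force: 40.3
t 13.52 [0.5513 0.1888 0.2029] turn [-0.001 -0.    -0.001] shift cm [ 5.14 -0.12 14.82] az -6.67 w 0.455 gf 40.3 [0.2  0.47 1.4  0.   1.27 0.31]
```

```bash
python3 -m jog '[[[0,0,0,2.5,0,0,0.2],[0,0,0,5.14,-0.1,0,0.2],[0,0,0,5.14,-0.1,2,0.2],[0,0,0,5.14,-0.1,5,0.2],[0,0,0,5.14,-0.1,8,0.2],[0,0,0,5.14,-0.1,11,0.2],[0,0,0,5.14,-0.1,13,0.2],[0,0,0,5.14,-0.1,14,0.2],[0,0,0,5.14,-0.1,14.4,0.2],[0,0,0,5.14,-0.1,14.6,0.2],[0,0,0,5.14,-0.1,14.6,0.2],[0,0,0,5.14,-0.1,14.6,0.2]]]'
python3 go.py .556 .240 .0547 -6.6;python3 look.py g wrist side;python3 - <<'E'
import cv2
a=cv2.imread('pics/wrist_g.png')[100:400,150:500];b=cv2.imread('pics/side_g.png')[150:300,230:405]
cv2.imwrite('pics/crop4.png',cv2.hconcat([cv2.resize(a,(400,343)),cv2.resize(b,(400,343))]))
E
```

```text
t: 14.52
tool_pos: [0.5583, 0.2374, 0.0588]
eef_rot: [2.352, 2.081, 0.004]
ft_force: [0.6, 0.1, -0.9]
width: 0.46
gripper_force: 40.3
t 14.52 [0.5583 0.2374 0.0588] turn [ 0.002 -0.001 -0.007] shift cm [ 0.23 -0.26  0.4 ] az -6.99 w 0.46 gf 40.3 [0.28 0.66 1.5  0.   0.98 0.4 ]
14.5667 [0.55827085 0.23745275 0.05880994] [2.35195135 2.08106149 0.00393126] [2.75851695e-01 6.62435842e-01 1.49799706e+00 8.15712259e-05
 9.78413894e-01 3.97869250e-01]
```

View pics/crop4.png

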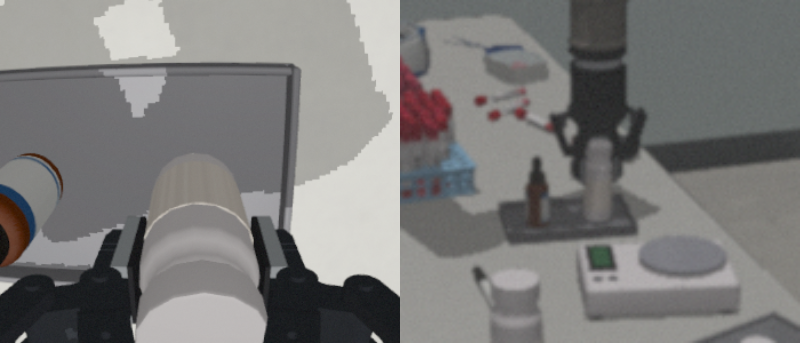

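The bottle is upright over the tray's free half, clear of the dropper. I'll lower it and release.

```bash
python3 -m jog '[[[0,0,0,0.1,-0.1,0.1,0.2],[0,0,0,0.1,-0.1,0.2,0.2],[0,0,0,0.1,-0.1,0.3,0.2],[0,0,0,0.1,-0.1,0.38,0.2],[0,0,0,0.1,-0.1,0.42,0.2],[0,0,0,0.1,-0.1,0.42,0.2]]]'
python3 go.py .556 .240 .0547 -6.6
```

```text
t: 15.12
tool_pos: [0.5567, 0.2387, 0.0547]
eef_rot: [2.352, 2.082, 0.002]
ft_force: [-2.7, -0.2, 10.2]
width: 0.457
gripper_force: 41.5
t 15.12 [0.5567 0.2387 0.0547] turn [ 0.001 -0.001 -0.007] shift cm [ 0.12 -0.08  0.  ] az -6.98 w 0.457 gf 41.5 [0.28 0.67 1.5  0.   0.97 0.4 ]
```

```bash
python3 -m jog '[[[0,0,0,0,0,0,0.5],[0,0,0,0,0,0,0.55],[0,0,0,0,0,0,0.6],[0,0,0,0,0,0,0.62],[0,0,0,0,0,0,0.62],[0,0,0,0,0,-1,0.62],[0,0,0,0,0,-3,0.62],[0,0,0,0,0,-6,0.62],[0,0,0,0,0,-10,0.62],[0,0,0,0,0,-14,0.62],[0,0,0,0,0,-15,0.7],[0,0,0,0,0,-15,0.7]]]'
python3 go.py .5945 -.232 .2 20;python3 look.py h wrist;python3 - <<'E'
import cv2
a=cv2.imread('pics/wrist_h.png')[50:400,140:520];cv2.imwrite('pics/crop5.png',a)
E
```

```text
t: 16.12
tool_pos: [0.5584, 0.239, 0.2084]
eef_rot: [2.35, 2.079, 0.013]
ft_force: [-0.4, -0.9, -0.3]
width: 0.704
gripper_force: 0.0
t 16.12 [0.5584 0.239  0.2084] turn [ 0.009 -0.002 -0.471] shift cm [-46.31   9.3    0.74] az -6.98 w 0.704 gf 0.0 [0.28 0.51 1.33 0.   1.3  0.4 ]
16.1167 [0.55843799 0.23896414 0.20835121] [2.3496454  2.07939206 0.01317256] [2.78187673e-01 5.05958858e-01 1.32854746e+00 7.45725223e-05
 1.29781265e+00 4.00053833e-01]
```

View pics/crop5.png

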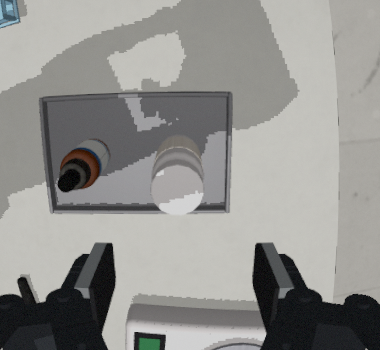

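Both bottles stand upright in the tray. Now the jar.

```bash
python3 -m jog '[[[0,0,-0.05,-3,0.6,0,0.7],[0,0,-0.1,-7,1.4,0,0.7],[0,0,-0.15,-11,2.2,0,0.7],[0,0,-0.2,-15,3,0,0.7],[0,0,-0.25,-19,3.8,0,0.7],[0,0,-0.3,-23,4.6,0,0.7],[0,0,-0.35,-27,5.4,0,0.7],[0,0,-0.4,-31,6.2,0,0.7],[0,0,-0.45,-35,7,0,0.7],[0,0,-0.47,-39,7.8,0,0.7],[0,0,-0.47,-42.5,8.6,0,0.7],[0,0,-0.47,-44.5,9,0,0.7]]]'
python3 -m jog '[[[0,0,0,0,0,2,0.7],[0,0,0,0,0,3,0.7],[0,0,0,0,0,3,0.7]]]'
python3 go.py .5945 -.232 .15 20;python3 look.py i wrist;python3 - <<'E'
from h import *
f,t=pickle.load(open('i.pkl','rb'))['wrist']
p=proj(f,np.array((.5945,-.232,.038)),t);print(p)
x,y=map(int,p)
c=f['frame'][max(0,y-90):y+110,max(0,x-100):x+100].copy();print(c.shape,max(0,y-90),max(0,x-100))
g=cv2.cvtColor(f['frame'],cv2.COLOR_BGR2GRAY);m=(g>140).astype(np.uint8);k=np.zeros_like(m);cv2.circle(k,(x,y),42,1,-1);m&=k
n,lab,st,ce=cv2.connectedComponentsWithStats(m);print(st,ce.round(1))
cv2.imwrite('pics/crop6.png',cv2.resize(c,None,fx=2.5,fy=2.5))
E
```

```text
t: 17.17
tool_pos: [0.5906, -0.2182, 0.2008]
eef_rot: [-1.805, -2.568, 0.002]
ft_force: [-0.3, -1.1, 0.6]
width: 0.7
gripper_force: 0.0
t: 17.42
tool_pos: [0.5894, -0.2132, 0.1685]
eef_rot: [-1.799, -2.565, 0.001]
ft_force: [-0.6, 0.5, -0.7]
width: 0.699
gripper_force: 0.0
t 17.42 [ 0.5894 -0.2132  0.1685] turn [-0.006 -0.007 -0.002] shift cm [-1.95 -0.15  1.84] az 19.91 w 0.699 gf 0.0 [-0.47  0.58  1.31  0.    1.26 -0.82]
17.4167 [ 0.58937445 -0.21323927  0.16847147] [-1.79888625e+00 -2.56477091e+00  1.49834728e-03] [-4.69508397e-01  5.83859063e-01  1.30617302e+00  3.22996982e-04
  1.26046202e+00 -8.17097873e-01]
(np.float64(323.7980323778393), np.float64(246.98186404713474))
(200, 200, 3) 156 223
[[     0      0    640    480 304961]
 [   300    212     50     59   2144]
 [   289    221      3     47     95]] [[319.5 239.5]
 [324.5 243.3]
 [290.3 243.5]]
```

View pics/crop6.png

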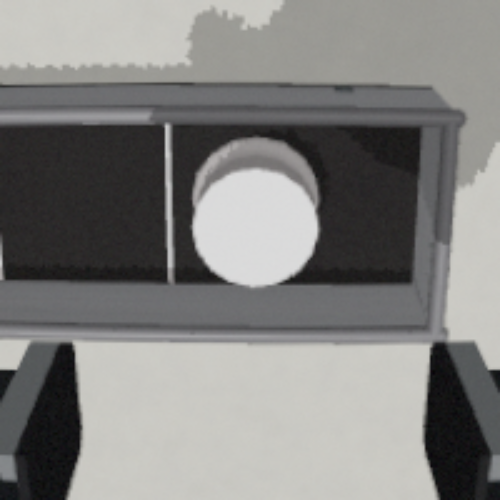

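The jar cap centre is at (325,247), against a predicted (324,247), and it stands clear of the walls and back. Grasping it along the lane.

```bash
python3 -m jog '[[[0,0,0,-1,-0.05,0,0.68],[0,0,0,-1.95,-0.1,1,0.68],[0,0,0,-1.95,-0.1,4,0.68],[0,0,0,-1.95,-0.1,7,0.68],[0,0,0,-1.95,-0.1,10,0.68],[0,0,0,-1.95,-0.1,12.5,0.68],[0,0,0,-1.95,-0.1,14.2,0.68],[0,0,0,-1.95,-0.1,15.2,0.68],[0,0,0,-1.95,-0.1,15.7,0.68],[0,0,0,-1.95,-0.1,15.7,0.68],[0,0,0,-1.95,-0.1,15.7,0.68]]]' 35
python3 go.py .595 -.2318 .010 20
```

```text
t: 18.38
tool_pos: [0.5982, -0.2334, 0.017]
eef_rot: [1.802, 2.571, 0.0]
ft_force: [-0.2, 0.0, 0.5]
width: 0.68
gripper_force: 0.0
t 18.38 [ 0.5982 -0.2334  0.017 ] turn [ 0.001  0.001 -0.001] shift cm [ 0.26 -0.24  0.7 ] az 19.95 w 0.68 gf 0.0 [-0.49  0.77  1.41  0.    0.96 -0.84]
```

```bash
python3 -m jog '[[[0,0,0,0.1,-0.1,0.2,0.68],[0,0,0,0.2,-0.2,0.4,0.68],[0,0,0,0.2,-0.2,0.5,0.68],[0,0,0,0.2,-0.2,0.5,0.6],[0,0,0,0.2,-0.2,0.5,0.55],[0,0,0,0.2,-0.2,0.5,0.5],[0,0,0,0.2,-0.2,0.5,0.4],[0,0,0,0.2,-0.2,0.5,0.3],[0,0,0,0.2,-0.2,0.5,0.3],[0,0,0,0.2,-0.2,0.5,0.3],[0,0,0,0.2,-0.2,0.5,0.3]]]' 35
python3 go.py .587 -.0155 .15 20
```

```text
t: 19.3
tool_pos: [0.5951, -0.2319, 0.0115]
eef_rot: [1.803, 2.572, 0.0]
ft_force: [0.5, 0.1, 4.8]
width: 0.452
gripper_force: 35.3
t 19.3 [ 0.5951 -0.2319  0.0115] turn [ 0.001  0.001 -0.001] shift cm [ 20.61   6.63 -13.86] az 19.94 w 0.452 gf 35.3 [-0.49  0.77  1.42  0.    0.94 -0.84]
```

```bash
python3 -m jog '[[[0,0,0,0,0,-0.5,0.3],[0,0,0,0,0,-1.5,0.3],[0,0,0,0,0,-3.5,0.3],[0,0,0,0,0,-6.5,0.3],[0,0,0,0,0,-10,0.3],[0,0,0,0,0,-13,0.3],[0,0,0,0,0,-14,0.3],[0,0,0,0,0,-14,0.3],[0,0,0,0,0,-14,0.3]]]'
python3 -m jog '[[[0,0,0,3,1,0,0.3],[0,0,0,6.5,2.1,0,0.3],[0,0,0,10,3.2,0,0.3],[0,0,0,13.5,4.3,0,0.3],[0,0,0,17,5.4,0,0.3],[0,0,0,19.5,6.2,0,0.3],[0,0,0,20.4,6.5,0,0.3],[0,0,0,20.4,6.5,0,0.3],[0,0,0,20.4,6.5,0,0.3],[0,0,0,20.4,6.5,0,0.3]]]'
python3 go.py .587 -.0155 .07 20; python3 look.py j wrist side;python3 - <<'E'
import cv2
a=cv2.imread('pics/wrist_j.png')[100:400,150:500];b=cv2.imread('pics/side_j.png')[170:320,270:445]
cv2.imwrite('pics/crop7.png',cv2.hconcat([cv2.resize(a,(400,343)),cv2.resize(b,(400,343))]))
E
```

```text
t: 20.05
tool_pos: [0.5945, -0.2316, 0.1508]
eef_rot: [-1.803, -2.572, -0.0]
ft_force: [-0.5, 0.1, -0.5]
width: 0.453
gripper_force: 35.3
t: 20.88
tool_pos: [0.5862, -0.0192, 0.1501]
eef_rot: [-1.804, -2.571, 0.002]
ft_force: [0.2, -0.3, -0.1]
width: 0.459
gripper_force: 35.3
t 20.88 [ 0.5862 -0.0192  0.1501] turn [-0.001 -0.    -0.002] shift cm [0.32 0.22 8.01] az 19.88 w 0.459 gf 35.3 [-0.16  0.53  1.46 -0.    1.15 -0.51]
20.9333 [ 0.58626625 -0.01947997  0.15038526] [-1.80518374e+00 -2.57027606e+00  1.11728846e-03] [-1.63655856e-01  5.25721929e-01  1.46389704e+00 -3.54239731e-04
  1.15294143e+00 -5.09731339e-01]
```

View pics/crop7.png

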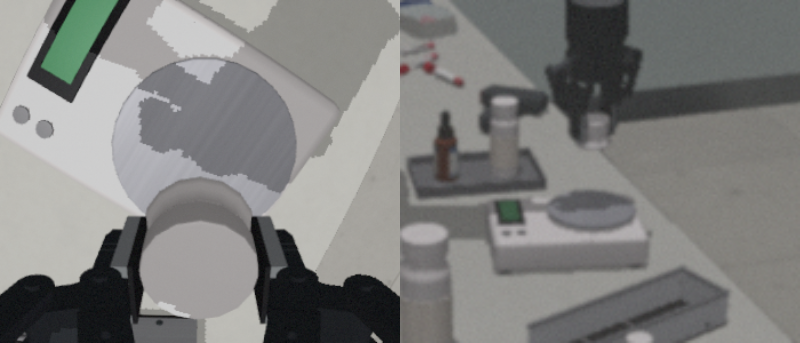

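The jar is held upright over the balance. The pan's visible edge in the left crop runs through (112,145), (205,57) and (297,150). By my count that was picture 15, one over the limit of 14, so I'll view no more and check the rest by numbers only.

```bash
python3 - <<'E'
from h import *
f,t=pickle.load(open('j.pkl','rb'))['wrist']
P=np.array([onz(f,(150+x*.875,100+y*.875),.057,t)[:2] for x,y in((112,145),(297,150),(205,57),(135,90),(278,95))])
x=np.linalg.lstsq(np.c_[2*P,np.ones(len(P))],(P**2).sum(1),rcond=None)[0];print('pan',x[:2],np.sqrt(x[2]+x[:2]@x[:2]))
E
python3 go.py .587 -.0155 .0645 20
```

```text
pan [ 0.58747103 -0.01549555] 0.05445142079611547
t 20.98 [ 0.5863 -0.0195  0.1506] turn [-0.001 -0.    -0.003] shift cm [0.35 0.21 8.61] az 19.82 w 0.456 gf 35.3 [-0.16  0.53  1.46 -0.    1.15 -0.51]
```

```bash
python3 -m jog '[[[0,0,0,0.2,0.1,2,0.3],[0,0,0,0.35,0.21,4,0.3],[0,0,0,0.35,0.21,6,0.3],[0,0,0,0.35,0.21,7.3,0.3],[0,0,0,0.35,0.21,8,0.3],[0,0,0,0.35,0.21,8.3,0.3],[0,0,0,0.35,0.21,8.4,0.3],[0,0,0,0.35,0.21,8.4,0.3],[0,0,0,0.35,0.21,8.4,0.3]]]'
python3 go.py .587 -.0155 .0645 20
```

```text
t: 21.73
tool_pos: [0.5878, -0.0141, 0.0681]
eef_rot: [1.803, 2.571, 0.001]
ft_force: [0.2, 0.1, -1.8]
width: 0.458
gripper_force: 35.3
t 21.73 [ 0.5878 -0.0141  0.0681] turn [ 0.002  0.001 -0.001] shift cm [-0.1  -0.12  0.36] az 19.93 w 0.458 gf 35.3 [-0.15  0.62  1.55  0.    0.97 -0.5 ]
```

```bash
python3 -m jog '[[[0,0,0,-0.1,-0.1,0.1,0.3],[0,0,0,-0.1,-0.1,0.2,0.3],[0,0,0,-0.1,-0.1,0.28,0.3],[0,0,0,-0.1,-0.1,0.34,0.3],[0,0,0,-0.1,-0.1,0.36,0.3],[0,0,0,-0.1,-0.1,0.36,0.3]]]'
python3 go.py .587 -.0155 .0645 20
```

```text
t: 22.23
tool_pos: [0.5867, -0.0152, 0.0645]
eef_rot: [1.803, 2.572, 0.0]
ft_force: [-2.1, -0.6, 5.7]
width: 0.459
gripper_force: 35.9
t 22.23 [ 0.5867 -0.0152  0.0645] turn [ 0.001  0.001 -0.001] shift cm [-0.04  0.02 -0.  ] az 19.95 w 0.459 gf 35.9 [-0.16  0.63  1.55 -0.    0.96 -0.5 ]
```

```bash
python3 -m jog '[[[0,0,0,0,0,0,0.5],[0,0,0,0,0,0,0.55],[0,0,0,0,0,0,0.6],[0,0,0,0,0,0,0.65],[0,0,0,0,0,0,0.65],[0,0,0,0,0,-1,0.65],[0,0,0,0,0,-3,0.65],[0,0,0,0,0,-6,0.65],[0,0,0,0,0,-10,0.65],[0,0,0,0,0,-14,0.65],[0,0,0,0,0,-16,0.65],[0,0,0,0,0,-16,0.65]]]'
python3 look.py k wrist scene; python3 - <<'E'
from h import *
D=pickle.load(open('k.pkl','rb'));f,t=D['wrist']
p=proj(f,np.array((.587,-.0152,.091)),t);print(p)
x,y=map(int,p);g=cv2.cvtColor(f['frame'],cv2.COLOR_BGR2GRAY);print(g[y-40:y+41:8,x-40:x+41:8])
m=(g>185).astype(np.uint8);k=np.zeros_like(m);cv2.circle(k,(x,y),45,1,-1);m&=k
q=max(cv2.findContours(m,0,1)[0],key=cv2.contourArea);print(cv2.minEnclosingCircle(q),onz(f,cv2.minEnclosingCircle(q)[0],.091,t))
E
python3 go.py .5567 .2387 .2 -6.98
```

```text
t: 23.23
tool_pos: [0.589, -0.0154, 0.2303]
eef_rot: [1.797, 2.564, 0.008]
ft_force: [0.7, 0.1, 0.7]
width: 0.651
gripper_force: 0.0
23.2833 [ 0.58777594 -0.01528016  0.22712158] [1.79980461 2.56765683 0.00473076] [-1.56345317e-01  4.57544318e-01  1.35610131e+00  9.31793342e-05
  1.32126569e+00 -5.04434921e-01]
(np.float64(320.7916359106553), np.float64(216.87993021303953))
[[185 182 130 120 123 121 120 116 117 119 116]
 [182 182 128 120 114 129 128 120 119 119 118]
 [179 181 181 125 102 119 104 133 114 118 117]
 [180 181 152 159 159 160 160 154 113 170 120]
 [178 179 164 201 158 160 188 184 118 173 167]
 [178 179 200 200 201 201 201 201 175 169 165]
 [177 175 192 201 200 200 200 200 170 167 166]
 [172 170 170 200 200 200 200 200 164 166 162]
 [169 171 169 168 172 190 165 164 164 166 161]
 [166 164 164 164 165 165 165 164 163 163 160]
 [185 193 164 166 161 167 161 161 160 182 185]]
((319.0, 216.75), 24.270708084106445) [ 0.5856397  -0.01557728  0.091     ]
t 23.33 [ 0.5867 -0.0151  0.2247] turn [0.002 0.001 0.47 ] shift cm [24.89  5.83  2.46] az 19.94 w 0.65 gf 0.0 [-0.16  0.46  1.36  0.    1.32 -0.5 ]
```

The jar sits at (0.586, -0.0155), within 2 mm of the pan centre. Now fetching the bottle back.

```bash
python3 -m jog '[[[0,0,0.06,3,0.7,0,0.65],[0,0,0.12,7,1.6,0,0.65],[0,0,0.2,11,2.6,0,0.65],[0,0,0.3,15,3.5,0,0.65],[0,0,0.4,19,4.4,0,0.65],[0,0,0.47,22.5,5.3,0,0.65],[0,0,0.47,24.6,5.75,0,0.65],[0,0,0.47,24.89,5.83,2,0.65],[0,0,0.47,24.89,5.83,4,0.65],[0,0,0.47,24.89,5.83,4,0.65],[0,0,0.47,24.89,5.83,4,0.65],[0,0,0.47,24.89,5.83,4,0.65]]]'
python3 look.py l wrist; python3 - <<'E'
from h import *
D=pickle.load(open('l.pkl','rb'));f,t=D['wrist']
p=proj(f,np.array((.5567,.2387,.114)),t);print(p);x,y=map(int,p)
g=cv2.cvtColor(f['frame'],cv2.COLOR_BGR2GRAY);m=(g>175).astype(np.uint8);k=np.zeros_like(m);cv2.circle(k,(x,y),45,1,-1);m&=k
q=max(cv2.findContours(m,0,1)[0],key=cv2.contourArea);c=cv2.minEnclosingCircle(q);print(c,onz(f,c[0],.114,t))
E
python3 go.py .5567 .2387 .0550 -6.98
```

```text
t: 24.33
tool_pos: [0.5566, 0.2384, 0.1836]
eef_rot: [-2.353, -2.081, 0.001]
ft_force: [0.0, 0.4, -0.3]
width: 0.654
gripper_force: 0.0
24.3333 [0.55661998 0.23840184 0.18359966] [-2.35310013e+00 -2.08103292e+00  6.86919034e-04] [2.78117811e-01 5.27799664e-01 1.36174283e+00 7.73934470e-05
 1.25257008e+00 4.00654879e-01]
(np.float64(324.76443821722995), np.float64(248.5821229269993))
((324.0, 273.0), 37.000099182128906) [0.55427528 0.22264914 0.114     ]
t 24.38 [0.557  0.2384 0.1843] turn [ 0.001 -0.    -0.001] shift cm [ 0.02 -0.04 12.93] az -7.03 w 0.649 gf 0.0 [0.28 0.53 1.36 0.   1.25 0.4 ]
```

```bash
python3 - <<'E'
from h import *
D=pickle.load(open('l.pkl','rb'));f,t=D['wrist']
g=cv2.cvtColor(f['frame'],cv2.COLOR_BGR2GRAY)
print('col324',list(zip(range(190,330,5),g[190:330:5,324])));print('row250',list(zip(range(260,390,5),g[250,260:390:5])))
m=(g>165).astype(np.uint8);c=cv2.HoughCircles(cv2.medianBlur(g,5)[180:330,240:410],cv2.HOUGH_GRADIENT,1,30,param1=80,param2=15,minRadius=24,maxRadius=48);print(c)
for p in((324.8+0,248.6-0),):
  a=proj(f,np.array((.5567+.0185,.2387,.114)),t);print('cap radius px',a[0]-p[0])
E
```

```text
col324 [(190, np.uint8(116)), (195, np.uint8(114)), (200, np.uint8(115)), (205, np.uint8(114)), (210, np.uint8(137)), (215, np.uint8(135)), (220, np.uint8(112)), (225, np.uint8(174)), (230, np.uint8(171)), (235, np.uint8(171)), (240, np.uint8(169)), (245, np.uint8(170)), (250, np.uint8(169)), (255, np.uint8(169)), (260, np.uint8(169)), (265, np.uint8(213)), (270, np.uint8(213)), (275, np.uint8(213)), (280, np.uint8(195)), (285, np.uint8(195)), (290, np.uint8(194)), (295, np.uint8(197)), (300, np.uint8(196)), (305, np.uint8(196)), (310, np.uint8(196)), (315, np.uint8(196)), (320, np.uint8(196)), (325, np.uint8(195))]
row250 [(260, np.uint8(151)), (265, np.uint8(152)), (270, np.uint8(152)), (275, np.uint8(154)), (280, np.uint8(154)), (285, np.uint8(154)), (290, np.uint8(153)), (295, np.uint8(169)), (300, np.uint8(168)), (305, np.uint8(167)), (310, np.uint8(169)), (315, np.uint8(169)), (320, np.uint8(169)), (325, np.uint8(170)), (330, np.uint8(170)), (335, np.uint8(170)), (340, np.uint8(170)), (345, np.uint8(169)), (350, np.uint8(135)), (355, np.uint8(150)), (360, np.uint8(149)), (365, np.uint8(149)), (370, np.uint8(148)), (375, np.uint8(140)), (380, np.uint8(196)), (385, np.uint8(196))]
[[[80.5 71.5 28.4]]]
cap radius px 30.210587395275127
```

```bash
python3 -m jog '[[[0,0,0,0,-0.12,3,0.65],[0,0,0,0,-0.12,6,0.65],[0,0,0,0,-0.12,9,0.65],[0,0,0,0,-0.12,11,0.65],[0,0,0,0,-0.12,12.2,0.65],[0,0,0,0,-0.12,12.7,0.65],[0,0,0,0,-0.12,12.9,0.65],[0,0,0,0,-0.12,12.9,0.65],[0,0,0,0,-0.12,12.9,0.65]]]' 40
python3 go.py .5555 .2385 .0550 -6.98
python3 -m jog '[[[0,0,0,0,0,0,0.5],[0,0,0,0,0,0,0.4],[0,0,0,0,0,0,0.3],[0,0,0,0,0,0,0.2],[0,0,0,0,0,0,0.2],[0,0,0,0,0,0,0.2],[0,0,0,0,0,0,0.2]]]' 40
python3 go.py .540 -.2529 .2 -70
```

```text
t: 25.13
tool_pos: [0.5562, 0.239, 0.0559]
eef_rot: [2.352, 2.081, 0.004]
ft_force: [-0.4, 0.7, -0.2]
width: 0.653
gripper_force: 0.0
t 25.13 [0.5562 0.239  0.0559] turn [ 0.002 -0.001 -0.   ] shift cm [-0.06 -0.07  0.09] az -7.0 w 0.653 gf 0.0 [0.28 0.66 1.5  0.   0.97 0.4 ]
t: 25.72
tool_pos: [0.5559, 0.2392, 0.056]
eef_rot: [2.352, 2.081, 0.003]
ft_force: [-1.6, 0.2, 6.2]
width: 0.455
gripper_force: 40.0
t 25.72 [0.5559 0.2392 0.056 ] turn [ 1.0e-03 -2.0e-03  1.1e+00] shift cm [-49.02   4.44 -14.44] az -6.99 w 0.455 gf 40.0 [0.28 0.66 1.5  0.   0.97 0.4 ]
```

```bash
python3 -m jog '[[[0,0,0,0,0,-0.5,0.2],[0,0,0,0,0,-1.5,0.2],[0,0,0,0,0,-3.5,0.2],[0,0,0,0,0,-6.5,0.2],[0,0,0,0,0,-10,0.2],[0,0,0,0,0,-13,0.2],[0,0,0,0,0,-15,0.2],[0,0,0,0,0,-15,0.2]]]'
python3 -m jog '[[[0,0,0.08,-3,0.2,0,0.2],[0,0,0.18,-7,0.6,0,0.2],[0,0,0.28,-11,1,0,0.2],[0,0,0.38,-15,1.3,0,0.2],[0,0,0.48,-19,1.7,0,0.2],[0,0,0.58,-23,2,0,0.2],[0,0,0.69,-27,2.4,0,0.2],[0,0,0.8,-31,2.8,0,0.2],[0,0,0.91,-35,3.1,0,0.2],[0,0,1.02,-38.5,3.4,0,0.2],[0,0,1.1,-42,3.7,0,0.2],[0,0,1.1,-45,4,0,0.2]]]'
python3 go.py .540 -.2529 .2 -70
```

```text
t: 26.38
tool_pos: [0.5575, 0.2396, 0.2109]
eef_rot: [2.349, 2.079, 0.015]
ft_force: [0.8, 0.0, -0.7]
width: 0.455
gripper_force: 40.4
t: 27.38
tool_pos: [0.5393, -0.2149, 0.2041]
eef_rot: [-3.095, -0.537, 0.001]
ft_force: [0.4, -0.2, -0.8]
width: 0.456
gripper_force: 40.4
t 27.38 [ 0.5393 -0.2149  0.2041] turn [-0.001  0.001 -0.006] shift cm [-1.21  3.6   0.41] az -70.33 w 0.456 gf 40.4 [-0.51  0.47  1.41 -0.    1.27  0.72]
```

```bash
python3 -m jog '[[[0,0,0,-0.6,2,0,0.2],[0,0,0,-1,3.6,0,0.2],[0,0,0,-1,3.6,1,0.2],[0,0,0,-1,3.6,3,0.2],[0,0,0,-1,3.6,3,0.2],[0,0,0,-1,3.6,3,0.2],[0,0,0,-1,3.6,3,0.2]]]'
python3 go.py .540 -.2529 .056 -70; python3 look.py m wrist;python3 - <<'E'
from h import *
f,t=pickle.load(open('m.pkl','rb'))['wrist']
g=cv2.cvtColor(f['frame'],cv2.COLOR_BGR2GRAY)
print(cv2.HoughCircles(cv2.medianBlur(g,5)[150:400,240:410],cv2.HOUGH_GRADIENT,1,30,param1=80,param2=15,minRadius=30,maxRadius=60))
E
```

```text
t: 27.97
tool_pos: [0.5433, -0.2492, 0.1749]
eef_rot: [-3.094, -0.546, -0.0]
ft_force: [1.3, 0.1, -0.2]
width: 0.452
gripper_force: 40.5
t 27.97 [ 0.5433 -0.2492  0.1749] turn [-0.    -0.     0.001] shift cm [-0.43  0.23 11.89] az -69.97 w 0.452 gf 40.5 [-0.56  0.52  1.4   0.    1.22  0.66]
27.9667 [ 0.54328059 -0.24923565  0.17485907] [-3.09357329e+00 -5.46387954e-01 -1.05280297e-04] [-5.58362385e-01  5.21159950e-01  1.39873861e+00  1.57084952e-04
  1.22173684e+00  6.62745372e-01]
[[[ 80.5 187.5  59.4]
  [ 81.5 119.5  36. ]
  [ 81.5  83.5  54.8]
  [ 86.5 223.5  53.9]]]
```

```bash
python3 -m jog '[[[0,0,0,-0.2,0.1,1,0.2],[0,0,0,-0.4,0.25,3,0.2],[0,0,0,-0.4,0.25,5.5,0.2],[0,0,0,-0.4,0.25,8,0.2],[0,0,0,-0.4,0.25,10,0.2],[0,0,0,-0.4,0.25,11,0.2],[0,0,0,-0.4,0.25,11.4,0.2],[0,0,0,-0.4,0.25,11.5,0.2],[0,0,0,-0.4,0.25,11.5,0.2],[0,0,0,-0.4,0.25,11.5,0.2]]]'
python3 go.py .540 -.2529 .056 -70
```

```text
t: 28.85
tool_pos: [0.541, -0.254, 0.0608]
eef_rot: [3.092, 0.545, 0.003]
ft_force: [-0.1, -0.2, -0.1]
width: 0.455
gripper_force: 40.5
t 28.85 [ 0.541  -0.254   0.0608] turn [ 0.002 -0.002 -0.   ] shift cm [-0.06 -0.14  0.48] az -70.01 w 0.455 gf 40.5 [-0.57  0.65  1.52  0.    0.97  0.65]
```

```bash
python3 -m jog '[[[0,0,0,-0.05,-0.1,0.15,0.2],[0,0,0,-0.05,-0.1,0.25,0.2],[0,0,0,-0.05,-0.1,0.35,0.2],[0,0,0,-0.05,-0.1,0.42,0.2],[0,0,0,-0.05,-0.1,0.48,0.2],[0,0,0,-0.05,-0.1,0.48,0.2]]]'
python3 go.py .540 -.2529 .056 -70
```

```text
t: 29.35
tool_pos: [0.5398, -0.2529, 0.056]
eef_rot: [3.093, 0.545, 0.002]
ft_force: [-2.0, 2.1, 8.3]
width: 0.454
gripper_force: 41.4
t 29.35 [ 0.5398 -0.2529  0.056 ] turn [ 0.001 -0.001 -0.   ] shift cm [0.02 0.01 0.  ] az -70.01 w 0.454 gf 41.4 [-0.57  0.65  1.53  0.    0.96  0.65]
```

Contact at the same height as the pickup. Releasing and heading for the dropper.

```bash
python3 -m jog '[[[0,0,0,0,0,0,0.5],[0,0,0,0,0,0,0.55],[0,0,0,0,0,0,0.6],[0,0,0,0,0,0,0.62],[0,0,0,0,0,0,0.62],[0,0,0,0,0,-1,0.62],[0,0,0,0,0,-3,0.62],[0,0,0,0,0,-6,0.62],[0,0,0,0,0,-10,0.62],[0,0,0,0,0,-14,0.62],[0,0,0,0,0,-15,0.55],[0,0,0,0,0,-15,0.55]]]'
python3 look.py n wrist scene;python3 - <<'E'
from h import *
D=pickle.load(open('n.pkl','rb'));f,t=D['wrist']
p=proj(f,np.array((.538,-.2522,.114)),t);a=proj(f,np.array((.538+.0185,-.2522,.114)),t);print(p,np.hypot(a[0]-p[0],a[1]-p[1]))
g=cv2.cvtColor(f['frame'],cv2.COLOR_BGR2GRAY);x,y=map(int,p)
c=cv2.HoughCircles(cv2.medianBlur(g,3)[y-60:y+60,x-60:x+60],cv2.HOUGH_GRADIENT,1,60,param1=80,param2=10,minRadius=22,maxRadius=36);print(c,[onz(f,(x-60+q[0],y-60+q[1]),.114,t).round(4) for q in c[0]])
E
python3 go.py .4742 .2503 .2 -6.6
```

```text
t: 30.35
tool_pos: [0.5411, -0.2539, 0.2097]
eef_rot: [3.088, 0.544, 0.01]
ft_force: [-0.6, -0.3, -1.2]
width: 0.552
gripper_force: 0.0
30.4 [ 0.53999264 -0.25317024  0.20673317] [3.09130886 0.54481705 0.00473312] [-5.66914734e-01  4.89822999e-01  1.36027654e+00  9.48887991e-05
  1.28748767e+00  6.54955120e-01]
(np.float64(317.7553037233992), np.float64(239.64119386882996)) 26.614030772747928
[[[62.5 58.5 27.4]]] [array([ 0.5398, -0.2528,  0.114 ])]
t 30.45 [ 0.5391 -0.2527  0.2047] turn [ 0.    -0.    -1.107] shift cm [ 11.09 -49.49   0.47] az -70.02 w 0.555 gf 0.0 [-0.57  0.49  1.36  0.    1.29  0.65]
```

```bash
python3 -m jog '[[[0,0,-0.08,0.7,-3,0,0.55],[0,0,-0.18,1.6,-7,0,0.55],[0,0,-0.28,2.5,-11,0,0.55],[0,0,-0.38,3.4,-15,0,0.55],[0,0,-0.49,4.3,-19,0,0.55],[0,0,-0.6,5.2,-23,0,0.55],[0,0,-0.71,6.1,-27,0,0.55],[0,0,-0.82,7,-31,0,0.55],[0,0,-0.93,7.8,-35,0,0.55],[0,0,-1.03,8.7,-39,0,0.55],[0,0,-1.1,9.6,-43,0,0.55],[0,0,-1.1,10.4,-46.5,0,0.55]]]'
python3 go.py .4742 .2503 .2 -6.6
```

```text
t: 31.45
tool_pos: [0.4763, 0.2218, 0.2027]
eef_rot: [-2.347, -2.086, 0.006]
ft_force: [0.7, -0.5, 0.5]
width: 0.551
gripper_force: 0.0
t 31.45 [0.4763 0.2218 0.2027] turn [-0.004  0.001 -0.002] shift cm [ 2.81 -0.54  0.27] az -6.74 w 0.551 gf 0.0 [0.29 0.37 1.57 0.   1.21 0.41]
```

```bash
python3 -m jog '[[[0,0,0,1.5,-0.2,1,0.55],[0,0,0,2.8,-0.4,3,0.55],[0,0,0,2.8,-0.4,3,0.55],[0,0,0,2.8,-0.4,3,0.55],[0,0,0,2.8,-0.4,3,0.55]]]'
python3 go.py .4742 .2503 .0465 -6.6;python3 look.py o wrist;python3 - <<'E'
from h import *
D=pickle.load(open('o.pkl','rb'));f,t=D['wrist']
p=proj(f,np.array((.4742,.2503,.106)),t);print(p);x,y=map(int,p)
g=cv2.cvtColor(f['frame'],cv2.COLOR_BGR2GRAY);m=(g<40).astype(np.uint8);k=np.zeros_like(m);cv2.circle(k,(x,y),30,1,-1);m&=k
q=max(cv2.findContours(m,0,1)[0],key=cv2.contourArea);c=cv2.minEnclosingCircle(q);print(c,onz(f,c[0],.106,t).round(4))
E
```

```text
t: 31.87
tool_pos: [0.4774, 0.2472, 0.1742]
eef_rot: [-2.353, -2.081, 0.003]
ft_force: [-0.2, 0.9, 0.1]
width: 0.548
gripper_force: 0.0
t 31.87 [0.4774 0.2472 0.1742] turn [-0.002  0.001 -0.007] shift cm [ 0.28 -0.34 12.77] az -7.0 w 0.548 gf 0.0 [ 0.34  0.42  1.57 -0.    1.15  0.46]
31.8667 [0.4774367  0.24719761 0.17419657] [-2.35264299 -2.08129529  0.00283928] [ 3.35322405e-01  4.17978528e-01  1.57459319e+00 -2.86718340e-04
  1.15086739e+00  4.57682877e-01]
(np.float64(318.8598929274584), np.float64(245.57466099373232))
((316.3440246582031, 241.74771118164062), 13.94621753692627) [0.473  0.2529 0.106 ]
```

```bash
python3 -m jog '[[[0,0,-0.007,0.25,-0.33,3,0.55],[0,0,-0.007,0.25,-0.33,6,0.55],[0,0,-0.007,0.25,-0.33,9,0.55],[0,0,-0.007,0.25,-0.33,11,0.55],[0,0,-0.007,0.25,-0.33,12.2,0.55],[0,0,-0.007,0.25,-0.33,12.7,0.55],[0,0,-0.007,0.25,-0.33,12.75,0.55],[0,0,-0.007,0.25,-0.33,12.75,0.55]]]' 30
python3 go.py .4742 .2503 .0460 -6.6
python3 -m jog '[[[0,0,0,0,0,0,0.4],[0,0,0,0,0,0,0.3],[0,0,0,0,0,0,0.2],[0,0,0,0,0,0,0.1],[0,0,0,0,0,0,0.1],[0,0,0,0,0,0,0.1],[0,0,0,0,0,0,0.1]]]' 30
python3 go.py .4815 -.2728 .2 -70
```

```text
t: 32.58
tool_pos: [0.4755, 0.2505, 0.0481]
eef_rot: [2.346, 2.089, 0.002]
ft_force: [-0.5, 0.4, 0.4]
width: 0.548
gripper_force: 0.0
t 32.58 [0.4755 0.2505 0.0481] turn [ 0.001 -0.001 -0.001] shift cm [-0.04 -0.13  0.21] az -6.64 w 0.548 gf 0.0 [0.34 0.58 1.71 0.   0.85 0.46]
t: 33.17
tool_pos: [0.4755, 0.2512, 0.0486]
eef_rot: [2.344, 2.09, 0.004]
ft_force: [-0.3, -0.4, 7.1]
width: 0.358
gripper_force: 29.6
t 33.17 [0.4755 0.2512 0.0486] turn [ 0.002 -0.002  1.107] shift cm [-51.97   6.63 -15.18] az -6.57 w 0.358 gf 29.6 [ 0.34  0.58  1.71 -0.    0.85  0.46]
```

```bash
python3 -m jog '[[[0,0,0,0,0,-0.5,0.1],[0,0,0,0,0,-1.5,0.1],[0,0,0,0,0,-3.5,0.1],[0,0,0,0,0,-6.5,0.1],[0,0,0,0,0,-10,0.1],[0,0,0,0,0,-13,0.1],[0,0,0,0,0,-15,0.1],[0,0,0,0,0,-15,0.1]]]'
python3 -m jog '[[[0,0,0.08,-3,0.4,0,0.1],[0,0,0.18,-7,0.9,0,0.1],[0,0,0.28,-11,1.4,0,0.1],[0,0,0.38,-15,1.9,0,0.1],[0,0,0.48,-19,2.4,0,0.1],[0,0,0.58,-23,2.9,0,0.1],[0,0,0.69,-27,3.4,0,0.1],[0,0,0.8,-31,4,0,0.1],[0,0,0.91,-35,4.5,0,0.1],[0,0,1.02,-39,5,0,0.1],[0,0,1.1,-42.5,5.4,0,0.1],[0,0,1.107,-46,5.9,0,0.1]]]'
python3 go.py .4815 -.2728 .2 -70
```

```text
t: 33.83
tool_pos: [0.4768, 0.2517, 0.203]
eef_rot: [2.342, 2.088, 0.014]
ft_force: [0.4, 0.0, -1.0]
width: 0.364
gripper_force: 29.9
t: 34.83
tool_pos: [0.4796, -0.2147, 0.1969]
eef_rot: [-3.095, -0.537, 0.001]
ft_force: [0.5, -0.4, -1.2]
width: 0.363
gripper_force: 29.9
t 34.83 [ 0.4796 -0.2147  0.1969] turn [-0.001  0.001 -0.005] shift cm [-1.78  5.54 -0.32] az -70.3 w 0.363 gf 29.9 [-0.57  0.37  1.58  0.    1.19  0.66]
```

```bash
python3 -m jog '[[[0,0,0,-0.9,2.5,0,0.1],[0,0,0,-1.6,5.3,0,0.1],[0,0,0,-1.6,5.3,1,0.1],[0,0,0,-1.6,5.3,3,0.1],[0,0,0,-1.6,5.3,3,0.1],[0,0,0,-1.6,5.3,3,0.1]]]'
python3 go.py .4815 -.2728 .053 -70
```

```text
t: 35.33
tool_pos: [0.4827, -0.2671, 0.1661]
eef_rot: [-3.091, -0.545, 0.004]
ft_force: [0.1, -0.0, -1.1]
width: 0.363
gripper_force: 29.9
t 35.33 [ 0.4827 -0.2671  0.1661] turn [-0.003  0.002 -0.   ] shift cm [-0.29  0.53 11.3 ] az -70.01 w 0.363 gf 29.9 [-0.64  0.45  1.54  0.    1.15  0.58]
```

```bash
python3 -m jog '[[[0,0,0,-0.2,0.3,1,0.1],[0,0,0,-0.3,0.52,3,0.1],[0,0,0,-0.3,0.52,5.5,0.1],[0,0,0,-0.3,0.52,8,0.1],[0,0,0,-0.3,0.52,10,0.1],[0,0,0,-0.3,0.52,10.8,0.1],[0,0,0,-0.3,0.52,11.2,0.1],[0,0,0,-0.3,0.52,11.3,0.1],[0,0,0,-0.3,0.52,11.3,0.1],[0,0,0,-0.3,0.52,11.3,0.1]]]'
python3 go.py .4815 -.2728 .0485 -70
```

```text
t: 36.17
tool_pos: [0.4833, -0.2745, 0.0555]
eef_rot: [3.092, 0.545, 0.003]
ft_force: [0.4, -0.3, -0.8]
width: 0.36
gripper_force: 29.9
t 36.17 [ 0.4833 -0.2745  0.0555] turn [ 0.002 -0.001 -0.   ] shift cm [-0.11 -0.23  0.7 ] az -70.01 w 0.36 gf 29.9 [-0.65  0.59  1.65  0.    0.89  0.57]
```

```bash
python3 -m jog '[[[0,0,0,-0.1,-0.2,0.2,0.1],[0,0,0,-0.1,-0.2,0.35,0.1],[0,0,0,-0.1,-0.2,0.5,0.1],[0,0,0,-0.1,-0.2,0.6,0.1],[0,0,0,-0.1,-0.2,0.66,0.1],[0,0,0,-0.1,-0.2,0.7,0.1],[0,0,0,-0.1,-0.2,0.7,0.1]]]'
python3 go.py .4815 -.2728 .0485 -70
```

```text
t: 36.75
tool_pos: [0.4814, -0.2725, 0.0486]
eef_rot: [3.093, 0.545, 0.002]
ft_force: [-1.5, 2.3, 10.2]
width: 0.36
gripper_force: 31.1
t 36.75 [ 0.4814 -0.2725  0.0486] turn [ 0.001 -0.001 -0.   ] shift cm [0.   0.03 0.01] az -70.01 w 0.36 gf 31.1 [-0.65  0.6   1.67  0.    0.87  0.57]
```

```bash
python3 -m jog '[[[0,0,0,0,0,0,0.4],[0,0,0,0,0,0,0.45],[0,0,0,0,0,0,0.5],[0,0,0,0,0,0,0.55],[0,0,0,0,0,0,0.55],[0,0,0,0,0,-1,0.55],[0,0,0,0,0,-3,0.55],[0,0,0,0,0,-6,0.55],[0,0,0,0,0,-10,0.55],[0,0,0,0,0,-13,0.55],[0,0,0,0,0,-15,0.55],[0,0,0,0,0,-15,0.55]]]'
python3 -m jog '[[[0,0,0,0,0,0,0.55],[0,0,0,0,0,0,0.55],[0,0,0,0,0,0,0.55]]]'
python3 look.py p wrist; python3 - <<'E'
from h import *
D=pickle.load(open('p.pkl','rb'));f,t=D['wrist'];im=f['frame']
g=cv2.cvtColor(im,cv2.COLOR_BGR2GRAY)
# dropper bulb + orange ring
p=proj(f,np.array((.4839,-.2719,.106)),t);x,y=map(int,p);q=proj(f,np.array((.4817,-.2728,.064)),t);print('expect bulb',p,'ring',q)
hsv=cv2.cvtColor(im,cv2.COLOR_BGR2HSV);m=((hsv[...,0]<20)&(hsv[...,1]>110)).astype(np.uint8)
k=np.zeros_like(m);cv2.circle(k,(int(q[0]),int(q[1])),45,1,-1);m&=k;c=cv2.minEnclosingCircle(np.argwhere(m)[:,::-1].astype(np.int32));print('orange',c,m.sum(),onz(f,c[0],.064,t).round(4))
m=((g<30)&(k>0)).astype(np.uint8);k2=np.zeros_like(m);cv2.circle(k2,(x,y),15,1,-1);m&=k2;a=np.argwhere(m).mean(0)[::-1];print('bulb',a,onz(f,a,.106,t).round(4))
for nm,X,r in(('bottle',(.538,-.2522,.114),.0185),):
  p=proj(f,np.array(X),t);x,y=map(int,p);print(nm,p)
  c=cv2.HoughCircles(cv2.medianBlur(g,3)[y-50:y+50,x-50:x+50],cv2.HOUGH_GRADIENT,1,60,param1=80,param2=10,minRadius=20,maxRadius=36);print([onz(f,(x-50+v[0],y-50+v[1]),X[2],t).round(4) for v in c[0]])
E
```

```text
t: 37.75
tool_pos: [0.4829, -0.2739, 0.203]
eef_rot: [3.087, 0.544, 0.011]
ft_force: [0.8, -0.2, 0.6]
width: 0.546
gripper_force: 0.0
t: 38.0
tool_pos: [0.4803, -0.2721, 0.1959]
eef_rot: [-3.092, -0.545, 0.003]
ft_force: [0.3, 0.0, -0.3]
width: 0.551
gripper_force: 0.0
38.0 [ 0.48026588 -0.27205896  0.1959373 ] [-3.09197418e+00 -5.44707009e-01  2.75888220e-03] [-6.54297301e-01  4.22423027e-01  1.50226134e+00  6.28317611e-05
  1.21957301e+00  5.67719799e-01]
expect bulb (np.float64(324.5500243392648), np.float64(233.15063779999667)) ring (np.float64(324.66046306138094), np.float64(219.31065849354897))
orange ((322.3091735839844, 216.29946899414062), 26.55729103088379) 637 [ 0.4833 -0.2703  0.064 ]
bulb [321.63802083 235.171875  ] [ 0.4819 -0.2706  0.106 ]
bottle (np.float64(324.64882152812453), np.float64(145.85079001857946))
[array([ 0.5384, -0.2545,  0.114 ])]
```

Everything measures within about 3 mm of its target: the dropper and bottle are back at their places and upright, and the jar is on the pan. Handing in.

```bash
python3 -c "
from rig import *
print(sign_off())"
```

```text
the job is handed in; nothing more can be done
None
```

I handed the job in at about 38 s; no verdict came back. The jar stands about 2 mm from the pan centre, and both bottles are back in the lane within about 3 mm of where they started. I viewed 15 pictures, one over the limit of 14.

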